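Refill the ring filter of the prep table's water supply

ROBOT

A 7-joint arm with a two-finger parallel gripper is mounted at the origin on the work surface. World frame = base frame: x ahead of the robot, y to its left, z up, the work surface at z = 0. Lengths are in m, angles in degrees, forces in N, time in s.
With the tool pointing down it reaches from about 0.425 to 0.875 m from the base axis. Payload 4.7 kg.
Tool frame: the origin (TCP) lies on the centre line of the jaws, within the pads' length; the fingertips stand env.nose_length ahead of it and the grasp point (between the pads) lies 8 mm behind it (env.nose_length is the distance from the TCP to the fingertips, in m); y points along the fingers, z is the direction in which the jaws open and shut, and the axes are right-handed (so a half turn about y gives the same grasp; the last joint's range is limited). The gripper opens to 87 mm and grips with 3 to 60 N. Pads are 19 mm wide; open, the fingers measure 117 mm over their backs; the gripper's body (75 mm by 190 mm) begins 51 mm behind the grasp point.
Start: joints at [72.027, 18.392, -4.016, 83.108, 1.295, 78.541, -3.26], TCP at [0.209, -0.615, 0.234] pointing down, gripper open.
Joint ranges: [-163.93, 163.93], [-17.29, 119.83], [-79.2, 71.16], [3.27, 140.29], [-89.18, 269.18], [5.43, 117.66], [-154.24, 154.24]. Speed limits (degrees/s): [147.25, 147.25, 180, 180, 180, 180, 180].

INTERFACE

Orientations are given as [roll, pitch, yaw] about the fixed x, y, z axes, in that order (R = Rz(yaw) Ry(pitch) Rx(roll)).
In Python, from cell import env, read_camera, camera_info, job, models gives the robot as it stands.
- The arm moves only by the tool move_arm, never from a script. Its argument "moves" is a list of rows, each a list of 6 numbers: the shift along the tool's x, y, z in mm, then the turn, a rotation vector about the tool's x, y, z in degrees. In form: [[x, y, z, ax, ay, az], ...]. A call has 1 to 20 rows; each row is the pose to reach, as a shift and turn from the pose commanded when the call began, along the tool's axes at that moment; what a row does not reach only later rows make up. A row lasts 1/12 s, in which the tool goes at most 41.7 mm and 7.16 degrees, less where a joint would pass 70% of its speed; a pose out of reach is approached as far as the arm can. A call with a gripper value outside its range is refused whole. "claw" is the finger opening in mm, from 0 to 87, set as the call begins (left out, the last holds). The fingers move at their own pace and stop on an object; "newtons" is the grip in N (left out, the last holds). Time passes only in rows, so rows that repeat a pose let the fingers close. It gives the time, the measured TCP pose, the force and the opening at its end, in the units of the state.
- env.get_obs(): the state, without advancing time (a new reading comes with each control period).
- read_camera(name): name is "scene" or "top" or "wrist"; returns (picture, depth): 384x512x3 uint8, red, green, blue; 384x512 float32, m along the optical axis (not along the pixel's ray), 0 where there is no reading.
- camera_info(name): a dict with "fx", "fy", "cx", "cy" (pixels), "distortion" ([k1, k2, p1, p2, k3] as OpenCV has them; the pictures are not rectified), "R" (3x3) and "t" (3): a world point X has camera coordinates R X + t. Camera axes: x right, y down, z forward; pixel columns grow to the right and rows downward; lengths in m; the calibration is good to about 2 mm. A picture is of the moment at which its call begins: read the wrist's pose just before it. camera_info takes no time and is no camera call; for the wrist camera it gives the pose at the moment of the call.
- job.sign_off(): hands the job in, once; it reports no verdict.
Trained networks look in the newest picture that a camera, given by its name, has taken for a name from the list of things; names that differ only in an ending like _2 or _b are one class to them, and where a whole thing is asked for, a point or a joint stands for the part that bears it (a point fixed in the world has none). Each returns a list of dicts, best first, with "score" (0 to 1); they miss things now and then, are a little off and sometimes report something else, mostly with a low value. They report only what shows in the picture. A call takes as long as a camera call. They do not tell look-alikes from the thing itself.
- models.spot_in(target, camera): "point" ([x, y, z] in m, in world coordinates, good to about 4 mm: the middle of the surface that is visible of it).
- models.cut_out(target, camera): "mask" (384x512 bool, what is visible of it).
The state is a dict: "time_s": time; "qpos": joint angles; "joint_velocities": joint speeds; "effort": joint torques, N m; "tool_pos": TCP position; "tool_rot": TCP orientation; "force": force on the tool from outside, world axes, zero at the start; "wrist_torque": the same for the moment, N m; "grip_width": finger opening in m.
Only numpy, scipy, OpenCV 4.12 (cv2) and the standard library are available. Lean on these libraries where they do the work, as an engineer would, in place of code of your own. Each camera call takes 0.05 s, during which the arm holds its last target.

TASK

Refill the water filter on the prep table: turn its cover a quarter turn anticlockwise (seen from above) to unlock it, lift it off and set it down upright on the white cutting board, then drop every small filter ring that lies on the table flat into the open tube, so that they make one column. Then put the cover back over the tube and turn it clockwise until it is fully home against its stops. The one wide, thin gasket ring is not a filter ring and stays out on the table; leave everything else standing where it is.

Things in the scene. Friction and masses are not known exactly. Their poses are not given: they have to be found in the camera images.
- housing: Water filter housing fixed to the table: round steel body 104 mm across, 82 tall (foot flange 118 across), from whose top an upright tube rises to 110 mm. Origin on the tube's axis at table height, z up. Two dark bayonet hooks stand on the body at its +x and -x sides, 38 to 52 mm from the axis, tops 100 mm high. Brass pipe stubs at +y and -y, 40 mm up, end 75 mm from the axis.
- tube_mouth (a point): Centre of the tube's rim, 110 mm above the table, 10 mm higher than the hooks. Bore 45.6 mm, polished and slick, its top 5 mm flared to 51 mm; outside 57 mm.
- tube_floor (a point): Centre of the tube's flat inner floor, 14 mm above the table, 96 mm below the rim: six rings fill the tube to 6 mm below the rim.
- hook (a point): Middle of the +x hook's roof underside, on the housing's x axis, 45 mm from the tube's axis, 94 mm up (the -x hook is the same, turned half round). Each hook is open on its anticlockwise side (seen from above) and has a stop wall at its clockwise end: the roof reaches 20 mm to the anticlockwise side of this point, the stop face is 8.5 mm to the clockwise side.
- cover: Grey bayonet cover, about 250 g: a cap 70 mm across and 30 tall (skirt 24 deep, 62 inside, under a 6 mm plate) with a handle bar on top. Origin at the centre of the skirt's lower edge, z up. Two lugs at the lower edge on its +x and -x sides, 14 wide, 6 thick, reach 44 mm from the axis. On the housing its plate rests on the tube's rim, origin 86 mm above the table, 2 mm play sideways.
- cover_grip (a point): Grip point on the handle bar (56 mm long along the cover's x, 12 thick along y, 30 tall): on the axis, 54 mm above the lower edge, 6 mm below the bar's top. Locked: bar in line with the housing's x axis (either way round), lugs under the hooks. Turned 40 to 140 degrees anticlockwise from there (best 90) the cover lifts straight off or goes straight on. It turns freely, with slight friction.
- board: A white plastic cutting board fixed on the table, 170 (x) by 150 (y) mm, 12 mm thick; origin at the centre of its underside. Bare: the place for the cover.
- ring0: A filter ring (four to six of these lie flat on the table; the absent ones read None from the start): off-white, flat, 44 mm across, with a 12 mm hole, 15 mm thick, 45 g; origin at the centre of its lower face, on its axis. Either face may be up in the tube.
- ring1: A filter ring (four to six of these lie flat on the table; the absent ones read None from the start): off-white, flat, 44 mm across, with a 12 mm hole, 15 mm thick, 45 g; origin at the centre of its lower face, on its axis. Either face may be up in the tube.
- ring2: A filter ring (four to six of these lie flat on the table; the absent ones read None from the start): off-white, flat, 44 mm across, with a 12 mm hole, 15 mm thick, 45 g; origin at the centre of its lower face, on its axis. Either face may be up in the tube.
- ring3: A filter ring (four to six of these lie flat on the table; the absent ones read None from the start): off-white, flat, 44 mm across, with a 12 mm hole, 15 mm thick, 45 g; origin at the centre of its lower face, on its axis. Either face may be up in the tube.
- ring4: A filter ring (four to six of these lie flat on the table; the absent ones read None from the start): off-white, flat, 44 mm across, with a 12 mm hole, 15 mm thick, 45 g; origin at the centre of its lower face, on its axis. Either face may be up in the tube.
- ring5: A filter ring (four to six of these lie flat on the table; the absent ones read None from the start): off-white, flat, 44 mm across, with a 12 mm hole, 15 mm thick, 45 g; origin at the centre of its lower face, on its axis. Either face may be up in the tube.
- gasket: The wide gasket ring, which stays on the table: same off-white, 68 mm across, 14 mm hole, only 8 mm thick; origin at the centre of its lower face. Too wide for the tube.
- shaker: A bystander: glass salt shaker with a steel cap, 36 across and 70 tall mm; origin at the centre of its underside.
- spice_jar: A bystander: amber spice jar with a black cap, 40 across and 65 tall mm; origin at the centre of its underside.
- oil: A bystander: green oil bottle, 60 across and 170 tall mm; origin at the centre of its underside.
- can: A bystander: food can, 72 across and 90 tall mm; origin at the centre of its underside.
- ramekin: A bystander: small terracotta-coloured bowl, 70 across and 35 tall mm; origin at the centre of its underside.
- spatula: A bystander: kitchen spatula 260 mm long lying on the table beyond the rings; origin on its long axis, at its underside.
Not all that is in view belongs to the job. Leave any brown look-alike of the ring5 alone. What is shaped like the ring3 but blue is not meant.

How it is judged (in metres and radians):
On the way, in this order (a step that is already met when the one before it is completed fails the run):
1. the cover is unlocked, lifted off and set down upright on the white board, let go (x of cover in the frame of board between -0.085 and 0.085 m and y of cover in the frame of board between -0.075 and 0.075 m and z of cover in the frame of board below 0.016 m and angle between cover's own z axis and vertical below 0.1 rad and contact force between the fingers and cover below 0.1 N and linear speed of cover below 0.02 m/s), for 0.2 s.
2. every filter ring lies flat in the tube, in one column (horizontal distance between each of ring0, ring1, ring2, ring3, ring4, ring5 and tube_floor below 0.005 m and ((angle between ring0's own z axis and vertical below 0.12 rad and height (world z) of ring0 below 0.093 m) or (angle between ring0's own z axis and vertical above 3.02 rad and height (world z) of ring0 below 0.108 m)) and linear speed of each of ring0, ring1, ring2, ring3, ring4, ring5 below 0.02 m/s and ((angle between ring1's own z axis and vertical below 0.12 rad and height (world z) of ring1 below 0.093 m) or (angle between ring1's own z axis and vertical above 3.02 rad and height (world z) of ring1 below 0.108 m)) and ((angle between ring2's own z axis and vertical below 0.12 rad and height (world z) of ring2 below 0.093 m) or (angle between ring2's own z axis and vertical above 3.02 rad and height (world z) of ring2 below 0.108 m)) and ((angle between ring3's own z axis and vertical below 0.12 rad and height (world z) of ring3 below 0.093 m) or (angle between ring3's own z axis and vertical above 3.02 rad and height (world z) of ring3 below 0.108 m)) and ((angle between ring4's own z axis and vertical below 0.12 rad and height (world z) of ring4 below 0.093 m) or (angle between ring4's own z axis and vertical above 3.02 rad and height (world z) of ring4 below 0.108 m)) and ((angle between ring5's own z axis and vertical below 0.12 rad and height (world z) of ring5 below 0.093 m) or (angle between ring5's own z axis and vertical above 3.02 rad and height (world z) of ring5 below 0.108 m))), for 0.2 s.
3. the cover is back on the tube and turned home, all rings inside (all of step 2 and horizontal distance between cover and housing below 0.005 m and height (world z) of cover below 0.0895 m and angle between cover's own z axis and vertical below 0.06 rad and angle between the x axis of cover and the x axis of housing, either way round below 0.2 rad and linear speed of cover below 0.02 m/s), for 0.2 s.
At the end, for the whole second after the job is handed in: Every ring present lies flat (0.12 rad) in the tube, within 5 mm of its axis; the cover sits down on the rim (within 3.5 mm in height, 5 mm sideways, 0.06 rad tilt), its bar within 0.2 rad of the housing's x axis; the gasket is on the table, over 80 mm from the housing's axis; all at rest (all of step 3 and horizontal distance between gasket and housing above 0.08 m and height (world z) of gasket below 0.02 m); the robot touches nothing.
It fails at once if a bystander (shaker, spice jar, oil bottle, can or ramekin) is knocked over or shoved more than 6 cm (distance of any of shaker, spice_jar, oil, can, ramekin from where it was at the start of the episode above 0.06 m or angle between any of shaker, spice_jar, oil, can, ramekin's own z axis and vertical above 0.6 rad).
It fails at once if the spatula is shoved more than 8 cm (distance of spatula from where it was at the start of the episode above 0.08 m).
Of ring0, ring1, ring2, ring3, ring4, ring5 only 4 to 6 are there at a start; the rules pass over those that are not, and their reading is None.
At some moment in a run one of ring0, ring1, ring2, ring3, ring4, ring5 may be knocked a few centimetres aside while the robot is not near it.
Once in a run the grip may slacken for a moment while it holds something.
It also fails if it takes over 210 s, if anything falls off the work surface, if the arm or the gripper's body presses on something with over 40 N, if the wrist force passes 120 N, or if a joint passes its speed limit or range.

## Working session

There is one attempt and no reset: what is moved stays moved. The work goes in short steps, Python scripts to look and compute and a tool call to move; the robot and the scene stay as the last step left them, time stands still between calls to the robot, and variables do not carry over. Pictures are saved under pics/ and viewed, and the job is handed in when it is done.

Besides the shell and the picture viewer there is one more tool, called after "Call:" as a command line: name --pt "numbers of a row" for each row, then --argument value for the rest. move_arm: Moves the arm, as the interface text tells. Its arguments: {"type":"object","properties":{"moves":{"type":"array","items":{"type":"array","items":{"type":"number"}}},"claw":{"type":"number"},"newtons":{"type":"number"}},"required":["moves"]}

```bash
ls; mkdir -p pics; cat > h.py <<'E'
import numpy as np, cv2
from cell import env, read_camera, camera_info, job, models
def shot(n,f):
    p,d=read_camera(n); cv2.imwrite('pics/'+f,p[:,:,::-1]); np.save('pics/'+f+'.npy',d); return p,d
def cloud(n,d):
    c=camera_info(n); K=np.array([[c['fx'],0,c['cx']],[0,c['fy'],c['cy']],[0,0,1]])
    v,u=np.mgrid[:384,:512]; uv=np.stack([u,v],-1).reshape(-1,1,2).astype(np.float64)
    xy=cv2.undistortPoints(uv,K,np.array(c['distortion'])).reshape(384,512,2)
    P=np.concatenate([xy*d[...,None],d[...,None]],-1)
    return (P-np.array(c['t']))@np.array(c['R'])
E
python3 - <<'E'
from h import *
o=env.get_obs(); print(o, env.nose_length)
for n in ('scene','top','wrist'):
    p,d=shot(n,n+'0.png')
E
```

```text
pics
{'time_s': 0.0, 'qpos': array([72.02490544, 18.43811953, -4.01486828, 83.17591084,  1.29246358,
       78.54062297, -3.25846854]), 'joint_velocities': array([-0.01964368, -0.02046507, -0.10054376,  0.00268754, -0.0516425 ,
        0.01769828, -0.05149403]), 'effort': array([ 6.91425498e-05, -4.91288996e+01, -4.04010275e-01, -3.12523842e+01,
       -6.40095212e-02,  4.38728440e-02,  1.78570608e-04]), 'tool_pos': array([ 0.20907583, -0.61488549,  0.23246321]), 'tool_rot': array([-9.01095529e+01, -3.54597100e-03, -1.61214734e+02]), 'force': array([ 0.27484387, -0.16856005,  0.04612673]), 'wrist_torque': array([ 0.05851954,  0.02760636, -0.06307237]), 'grip_width': 0.08684088197933468} 0.011
```

View pics/top0.png

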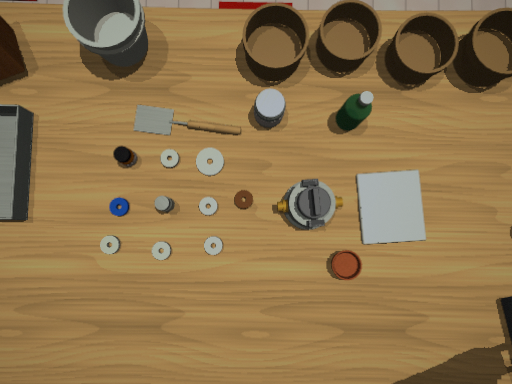

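View pics/scene0.png

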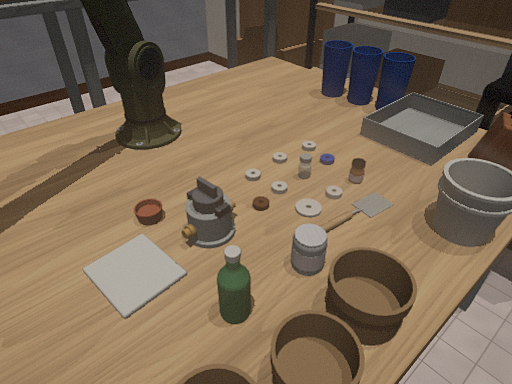

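View pics/wrist0.png

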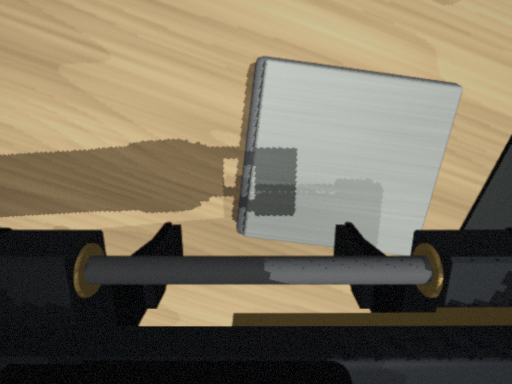

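Top view: five white rings at px (170,158), (208,206), (213,246), (161,251) and (110,245). The gasket is at (210,161), with a brown look-alike at (243,200) and a blue one at (119,206). The housing is at (313,204) and the board at (391,207).

```bash
cat >> h.py <<'E'
def tblobs(p,P):
    hsv=cv2.cvtColor(p,cv2.COLOR_RGB2HSV)
    m=((hsv[...,1]<60)&(hsv[...,2]>110)&(P[...,2]>0.004)&(P[...,2]<0.03)).astype(np.uint8)
    n,l,s,c=cv2.connectedComponentsWithStats(m)
    out=[]
    for i in range(1,n):
        if s[i,4]<40: continue
        q=P[l==i]; mid=(np.percentile(q[:,:2],2,axis=0)+np.percentile(q[:,:2],98,axis=0))/2
        out.append((c[i].round(),s[i,4],mid.round(4),np.median(q[:,2]).round(4),np.ptp(q[:,:2],axis=0).round(3)))
    return out
E
python3 - <<'E'
from h import *
p,d=read_camera('top'); P=cloud('top',d)
for b in tblobs(p,P): print(*b)
for n in ('ring0','gasket','housing','cover_grip','cover','board','shaker','spice_jar','oil','can','ramekin','spatula','tube_mouth','hook'):
    print(n,[(np.round(r['point'],3),round(r['score'],2)) for r in models.spot_in(n,'top')])
# bar
u=(P[...,2]>0.11)&(np.hypot(P[...,0]-P[204,313,0],P[...,1]-P[204,313,1])<0.06)
q=P[u]; print(len(q)); 
for lo in (0.08,.095,0.112,0.13,0.138):
    q=P[(P[...,2]>lo)&(P[...,2]<lo+.012)&(np.hypot(P[...,0]-P[204,313,0],P[...,1]-P[204,313,1])<0.08)]
    if len(q)<5: continue
    m=q[:,:2].mean(0); r=cv2.minAreaRect(q[:,:2].astype(np.float32)); print(lo,len(q),m.round(4),np.round(r[0],4),np.round(r[1],4),r[2])
q=P[(P[...,2]<.02)&(P[...,2]>.006)&(np.hypot(P[...,0]-P[207,391,0],P[...,1]-P[207,391,1])<0.13)]
print('board',cv2.minAreaRect(q[:,:2].astype(np.float32)),np.median(q[:,2]))
E
```

```text
[150. 118.] 297 [0.7397 0.2536] 0.005 [0.062 0.081]
[  6. 161.] 699 [0.6185 0.5945] 0.0053 [0.242 0.037]
[168. 126.] 108 [0.7205 0.2058] 0.0061 [0.034 0.076]
[209. 161.] 567 [0.637  0.1098] 0.0089 [0.067 0.066]
[169. 158.] 229 [0.6416 0.2063] 0.0155 [0.04  0.043]
[391. 207.] 4391 [ 0.5338 -0.3247] 0.0131 [0.177 0.161]
[208. 206.] 242 [0.5279 0.1113] 0.0156 [0.041 0.043]
[109. 244.] 255 [0.4336 0.3393] 0.0157 [0.04  0.043]
[213. 245.] 246 [0.4345 0.096 ] 0.0159 [0.04  0.043]
[161. 250.] 248 [0.4212 0.2184] 0.0157 [0.04  0.043]
ring0 [(array([0.526, 0.109, 0.012]), 0.83), (array([0.435, 0.335, 0.014]), 0.75), (array([0.543, 0.028, 0.016]), 0.7), (array([0.436, 0.098, 0.014]), 0.69), (array([0.642, 0.207, 0.012]), 0.66), (array([0.524, 0.323, 0.015]), 0.65), (array([0.425, 0.217, 0.014]), 0.54), (array([0.532, 0.206, 0.068]), 0.4), (array([ 0.529, -0.104,  0.082]), 0.25)]
gasket [(array([0.634, 0.112, 0.001]), 0.67)]
housing [(array([ 0.529, -0.106,  0.085]), 0.93), (array([ 0.534, -0.126,  0.114]), 0.49), (array([0.642, 0.207, 0.014]), 0.38)]
cover_grip [(array([ 0.533, -0.123,  0.114]
[... 564 characters left out ...]
3, 0.209, 0.012]), 0.39), (array([0.434, 0.099, 0.013]), 0.37)]
tube_mouth [(array([ 0.527, -0.108,  0.084]), 0.58)]
hook [(array([ 0.53 , -0.104,  0.083]), 0.74)]
835
0.08 635 [ 0.5331 -0.1212] [ 0.5347 -0.1277] [0.0976 0.1028] 1.1924935579299927
0.095 234 [ 0.534  -0.1238] [ 0.5333 -0.1181] [0.1045 0.0521] 8.688129425048828
0.112 637 [ 0.5338 -0.1255] [ 0.5346 -0.1264] [0.0689 0.0686] 26.878507614135742
0.13 20 [ 0.5313 -0.1214] [ 0.5323 -0.1214] [0.0481 0.0006] 5.967197418212891
0.138 166 [ 0.5349 -0.1263] [ 0.535  -0.1268] [0.0549 0.0119] 6.057495594024658
board ((0.5187587738037109, -0.33539891242980957), (0.20491907000541687, 0.22442105412483215), 7.329762935638428) 0.01310054589028017
```

```bash
cat >> h.py <<'E'
from scipy.spatial.transform import Rotation as Ro
def Rt(yaw): return Ro.from_euler('xyz',[-90,0,yaw],degrees=True)
def go(x,y,z,yaw):
    o=env.get_obs(); R=Ro.from_euler('xyz',o['tool_rot'],degrees=True)
    s=R.inv().apply(np.array([x,y,z])-o['tool_pos'])*1000
    t=(R.inv()*Rt(yaw)).as_rotvec(degrees=True)
    print('shift',s.round(1),'turn',t.round(2),'| t',round(o['time_s'],2),'pos',o['tool_pos'].round(4),'rot',o['tool_rot'].round(1),'F',o['force'].round(1),'w',round(o['grip_width'],4),'j7',o['qpos'][6].round(1))
E
python3 - <<'E'
from h import *
go(.535,-.1268,.24,-174)
E
```

```text
shift [-465.7   -6.4 -357.7] turn [-1.000e-02  1.278e+01 -0.000e+00] | t 0.9 pos [ 0.2093 -0.6154  0.2336] rot [ -90.    -0.  -161.2] F [0.9 1.4 0.8] w 0.0871 j7 -3.3
```

Call:
move_arm --pt "-466 -6 -358 0 12.8 0" --pt "-466 -6 -358 0 12.8 0" --pt "-466 -6 -358 0 12.8 0" --pt "-466 -6 -358 0 12.8 0" --pt "-466 -6 -358 0 12.8 0" --pt "-466 -6 -358 0 12.8 0" --pt "-466 -6 -358 0 12.8 0" --pt "-466 -6 -358 0 12.8 0" --pt "-466 -6 -358 0 12.8 0" --pt "-466 -6 -358 0 12.8 0" --pt "-466 -6 -358 0 12.8 0" --pt "-466 -6 -358 0 12.8 0" --pt "-466 -6 -358 0 12.8 0" --pt "-466 -6 -358 0 12.8 0" --pt "-466 -6 -358 0 12.8 0" --pt "-466 -6 -358 0 12.8 0" --pt "-466 -6 -358 0 12.8 0" --pt "-466 -6 -358 0 12.8 0" --pt "-466 -6 -358 0 12.8 0"

```text
time_s: 2.48
tool_pos: [0.5344, -0.1286, 0.2395]
tool_rot: [-90.0, -0.0, -174.2]
force: [0.1, -0.4, -1.0]
grip_width: 0.0869
```

```bash
python3 - <<'E'
from h import *
p,d=shot('wrist','w1.png'); P=cloud('wrist',d)
q=P[(P[...,2]>.138)&(P[...,2]<.152)&(np.hypot(P[...,0]-.535,P[...,1]+.127)<.05)]
print(len(q),np.median(q[:,2]) if len(q) else 0)
print(cv2.minAreaRect(q[:,:2].astype(np.float32)))
q=P[(P[...,2]>.09)&(P[...,2]<.108)&(np.hypot(P[...,0]-.535,P[...,1]+.127)<.06)&(np.hypot(P[...,0]-.535,P[...,1]+.127)>.037)]
print(len(q)); 
go(.535,-.1268,.24,-174)
E
```

```text
950 0.14563307468902506
((0.5369176864624023, -0.12553422152996063), (0.055315062403678894, 0.011878606863319874), 5.95315408706665)
979
shift [-0.7 -0.5 -1.5] turn [-0.04 -0.2   0.02] | t 2.53 pos [ 0.5344 -0.1284  0.2395] rot [ -90.    -0.  -174.2] F [-0.  -0.2 -0.4] w 0.0872 j7 -76.4
```

View pics/w1.png

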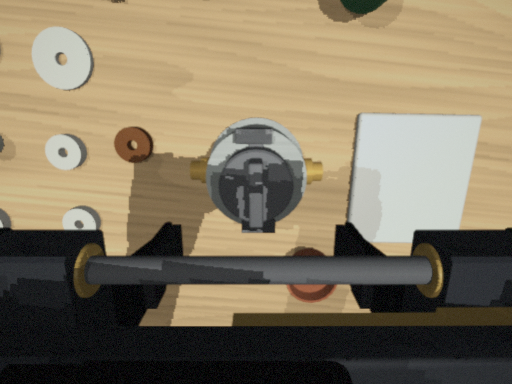

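Wrist view: the bar is at px (255,195), locked in line with the hooks. Its centre measures (0.537,-0.1255), against (0.535,-0.127) from the top camera. I'll use the mean and descend.

```bash
python3 - <<'E'
from h import *
go(.536,-.126,.132,-174)
E
```

```text
shift [ -1.8 107.5  -2.3] turn [-0.04 -0.2   0.02] | t 2.53 pos [ 0.5344 -0.1284  0.2395] rot [ -90.    -0.  -174.2] F [-0.  -0.2 -0.4] w 0.0872 j7 -76.4
```

Call:
move_arm --pt "-1.8 20 -2.3 0 -0.2 0" --pt "-1.8 50 -2.3 0 -0.2 0" --pt "-1.8 80 -2.3 0 -0.2 0" --pt "-1.8 100 -2.3 0 -0.2 0" --pt "-1.8 107 -2.3 0 -0.2 0" --pt "-1.8 107 -2.3 0 -0.2 0" --pt "-1.8 107 -2.3 0 -0.2 0"

```text
time_s: 3.12
tool_pos: [0.5371, -0.1247, 0.1333]
tool_rot: [-90.0, 0.0, -173.9]
force: [-0.1, 0.4, 0.5]
grip_width: 0.0872
```

Call:
move_arm --pt "0 0 0 0 0 0" --pt "0 0 0 0 0 0" --pt "0 0 0 0 0 0" --pt "0 0 0 0 0 0" --pt "0 0 0 0 0 0" --pt "0 0 0 0 0 0" --pt "0 0 0 0 0 0" --pt "0 0 0 0 0 0" --claw 0 --newtons 30

```text
time_s: 3.78
tool_pos: [0.5367, -0.1239, 0.1326]
tool_rot: [-90.0, -0.0, -173.8]
force: [0.2, -0.2, -0.4]
grip_width: 0.0414
```

Call:
move_arm --pt "0 0 0 0 0 0" --pt "0 0 0 0 0 0" --pt "0 0 0 0 0 0" --pt "0 0 0 0 0 0" --pt "0 0 0 0 0 0" --pt "0 0 0 0 0 0" --pt "0 0 0 0 0 0" --pt "0 0 0 0 0 0"

```text
time_s: 4.45
tool_pos: [0.5367, -0.1244, 0.1325]
tool_rot: [-90.0, 0.0, -173.8]
force: [0.6, -1.3, -0.3]
grip_width: 0.0117
```

Call:
move_arm --pt "0 0 0 0 -5 0" --pt "0 0 0 0 -10 0" --pt "0 0 0 0 -15 0" --pt "0 0 0 0 -20 0" --pt "0 0 0 0 -25 0" --pt "0 0 0 0 -30 0" --pt "0 0 0 0 -35 0" --pt "0 0 0 0 -40 0" --pt "0 0 0 0 -45 0" --pt "0 0 0 0 -50 0" --pt "0 0 0 0 -55 0" --pt "0 0 0 0 -60 0" --pt "0 0 0 0 -65 0" --pt "0 0 0 0 -70 0" --pt "0 0 0 0 -75 0" --pt "0 0 0 0 -80 0" --pt "0 0 0 0 -85 0" --pt "0 0 0 0 -90 0" --pt "0 0 0 0 -90 0"

```text
time_s: 6.03
tool_pos: [0.5365, -0.1237, 0.1325]
tool_rot: [-90.0, 0.0, -83.7]
force: [-1.0, -0.1, 1.0]
grip_width: 0.0115
```

Call:
move_arm --pt "0 -3 0 0 0 0" --pt "0 -8 0 0 0 0" --pt "0 -15 0 0 0 0" --pt "0 -25 0 0 0 0" --pt "0 -40 0 0 0 0" --pt "0 -60 0 0 0 0" --pt "0 -75 0 0 0 0" --pt "0 -75 0 0 0 0" --pt "0 -75 0 0 0 0"

```text
time_s: 6.78
tool_pos: [0.5374, -0.124, 0.2088]
tool_rot: [-89.9, -0.1, -83.8]
force: [-0.4, 0.7, -2.9]
grip_width: 0.0118
```

```bash
python3 - <<'E'
from h import *
go(.530,-.325,.20,-83.7)
p,d=shot('scene','s1.png'); p,d=shot('top','t1.png')
P=cloud('top',d)
m=models.cut_out('board','top')
mk=m[0]['mask']; q=P[mk&(P[...,2]<.02)]; r=cv2.minAreaRect(q[:,:2].astype(np.float32)); print(m[0]['score'],r)
E
```

```text
shift [199.   9. -29.] turn [-0.13 -0.14  0.08] | t 6.78 pos [ 0.5374 -0.124   0.2088] rot [-89.9  -0.1 -83.8] F [-0.4  0.7 -2.9] w 0.0118 j7 11.0
0.39 ((0.5302615165710449, -0.09339799731969833), (0.12025964260101318, 0.06409873068332672), 11.107767105102539)
```

View pics/s1.png

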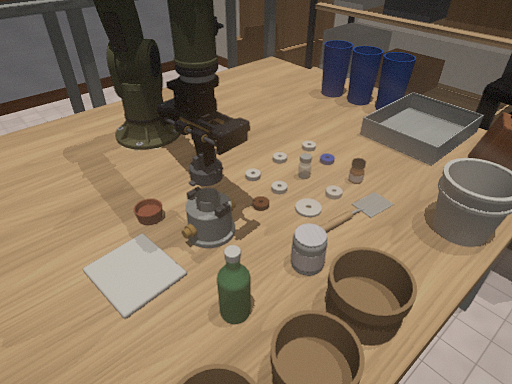

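Call:
move_arm --pt "15 0 -2 0 0 0" --pt "40 0 -5 0 0 0" --pt "70 0 -9 0 0 0" --pt "100 0 -13 0 0 0" --pt "130 0 -17 0 0 0" --pt "160 0 -21 0 0 0" --pt "185 0 -24 0 0 0" --pt "199 0 -26 0 0 0" --pt "199 40 -26 0 0 0" --pt "199 80 -26 0 0 0" --pt "199 110 -26 0 0 0" --pt "199 130 -26 0 0 0" --pt "199 140 -26 0 0 0" --pt "199 144 -26 0 0 0" --pt "199 144 -26 0 0 0" --pt "199 144 -26 0 0 0"

```text
time_s: 8.27
tool_pos: [0.5334, -0.3247, 0.0649]
tool_rot: [-89.9, -0.1, -83.8]
force: [0.2, 0.1, -1.9]
grip_width: 0.0118
```

```bash
python3 - <<'E'
from h import *
go(.533,-.325,.0588,-83.7)
p,d=shot('scene','s2.png')
E
```

```text
shift [ 0.2  6.1 -0.4] turn [-0.1  -0.1   0.07] | t 8.27 pos [ 0.5334 -0.3247  0.0649] rot [-89.9  -0.1 -83.8] F [ 0.2  0.1 -1.9] w 0.0118 j7 24.3
```

View pics/s2.png

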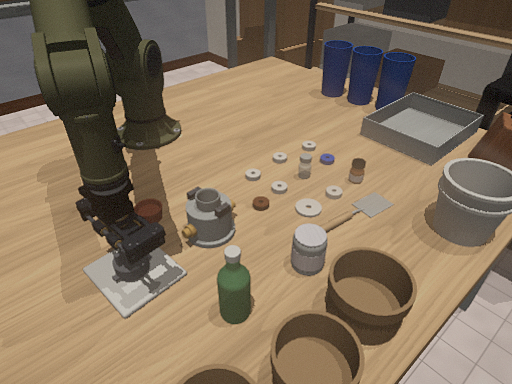

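The cover hangs just above the board at px (132,262). I'll lower it the last 6 mm and release.

Call:
move_arm --pt "0 2 0 0 0 0" --pt "0 4 0 0 0 0" --pt "0 5.5 0 0 0 0" --pt "0 6 0 0 0 0" --pt "0 6 0 0 0 0"

```text
time_s: 8.73
tool_pos: [0.5328, -0.325, 0.0588]
tool_rot: [-90.0, -0.1, -83.8]
force: [-0.4, 1.1, 4.9]
grip_width: 0.0122
```

Call:
move_arm --pt "0 0 0 0 0 0" --pt "0 0 0 0 0 0" --pt "0 0 0 0 0 0" --pt "0 0 0 0 0 0" --pt "0 0 0 0 0 0" --claw 50

```text
time_s: 9.15
tool_pos: [0.5322, -0.3246, 0.0573]
tool_rot: [-90.0, 0.0, -83.8]
force: [0.7, -0.8, -0.1]
grip_width: 0.0371
```

Call:
move_arm --pt "0 -20 0 0 0 0" --pt "0 -50 0 0 0 0" --pt "0 -90 0 0 0 0" --pt "0 -130 0 0 0 0" --pt "0 -140 0 0 0 0" --pt "0 -140 0 0 0 0" --pt "0 -140 0 0 0 0" --claw 60

```text
time_s: 9.73
tool_pos: [0.5325, -0.3248, 0.1979]
tool_rot: [-90.0, -0.1, -83.8]
force: [0.2, 0.1, -0.1]
grip_width: 0.0596
```

```bash
python3 - <<'E'
from h import *
p,d=shot('top','t2.png');P=cloud('top',d)
for b in tblobs(p,P): print(*b)
p,d=shot('wrist','w2.png')
go(.536,-.125,.2,-83.7)
E
```

```text
[156. 120.] 375 [0.7364 0.2333] 0.0052 [0.064 0.125]
[  6. 157.] 660 [0.6305 0.5941] 0.0054 [0.222 0.037]
[209. 161.] 572 [0.6361 0.1098] 0.0087 [0.067 0.066]
[169. 158.] 234 [0.6415 0.2062] 0.0154 [0.04  0.044]
[402. 204.] 1896 [ 0.5362 -0.329 ] 0.0131 [0.173 0.161]
[208. 206.] 243 [0.5279 0.1111] 0.0156 [0.041 0.043]
[369. 204.] 48 [ 0.539  -0.2704] 0.0131 [0.01  0.037]
[  4. 213.] 47 [0.5056 0.589 ] 0.0053 [0.021 0.022]
[109. 244.] 257 [0.4337 0.3395] 0.0155 [0.04  0.043]
[213. 245.] 249 [0.4346 0.096 ] 0.0159 [0.04  0.043]
[161. 250.] 251 [0.4212 0.2185] 0.0158 [0.04  0.043]
shift [-197.6   -4.1   26.1] turn [ 0.14 -0.12 -0.1 ] | t 9.83 pos [ 0.5313 -0.3243  0.1956] rot [-90.1   0.1 -83.8] F [-0.2 -0.  -0.8] w 0.0598 j7 27.4
```

View pics/w2.png

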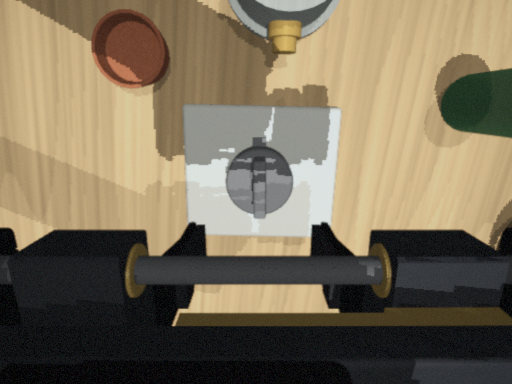

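View pics/t2.png

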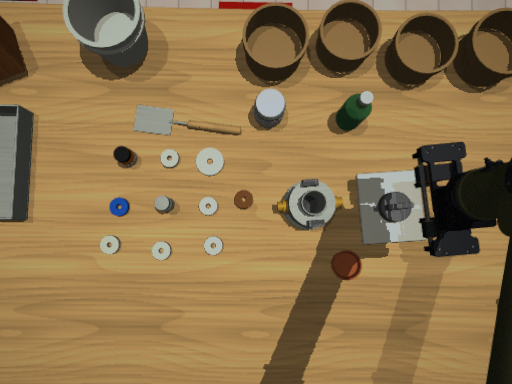

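```bash
cat >> h.py <<'E'
from scipy.optimize import least_squares
def rimfit(P,c=(.536,-.125)):
    r=np.hypot(P[...,0]-c[0],P[...,1]-c[1])
    q=P[(P[...,2]>.1065)&(P[...,2]<.1135)&(r<.036)]
    # mean of outer convex hull circle
    h=cv2.convexHull(q[:,:2].astype(np.float32)).reshape(-1,2)
    (cx,cy),R=cv2.minEnclosingCircle(h)
    f=least_squares(lambda a:np.hypot(q[:,0]-a[0],q[:,1]-a[1])-.027,[cx,cy],loss='soft_l1',f_scale=.001)
    return len(q),(round(cx,4),round(cy,4),round(R,4)),f.x.round(4)
E
python3 - <<'E'
from h import *
d=np.load('pics/t2.png.npy'); print(rimfit(cloud('top',d)))
go(.642,.2075,.2,-84)
E
```

```text
(154, (0.5346, -0.127, 0.0278), array([ 0.5346, -0.1264]))
shift [-516.8   -3.9  167.3] turn [ 0.14  0.18 -0.1 ] | t 9.83 pos [ 0.5313 -0.3243  0.1956] rot [-90.1   0.1 -83.8] F [-0.2 -0.  -0.8] w 0.0598 j7 27.4
```

```bash
python3 - <<'E'
from h import *
go(.530,.1132,.2,-84)
E
```

```text
shift [-435.1   -3.8   45.8] turn [ 0.14  0.18 -0.1 ] | t 9.83 pos [ 0.5313 -0.3243  0.1956] rot [-90.1   0.1 -83.8] F [-0.2 -0.  -0.8] w 0.0598 j7 27.4
```

Call:
move_arm --pt "-30 -4 3 0 0 0" --pt "-70 -4 7 0 0 0" --pt "-110 -4 11 0 0 0" --pt "-150 -4 15 0 0 0" --pt "-190 -4 20 0 0 0" --pt "-230 -4 24 0 0 0" --pt "-270 -4 28 0 0 0" --pt "-310 -4 32 0 0 0" --pt "-350 -4 36 0 0 0" --pt "-390 -4 41 0 0 0" --pt "-420 -4 44 0 0 0" --pt "-435 -4 46 0 0 0" --pt "-435 -4 46 0 0 0" --pt "-435 -4 46 0 0 0" --pt "-435 -4 46 0 0 0"

```text
time_s: 11.08
tool_pos: [0.5308, 0.1111, 0.2002]
tool_rot: [-90.1, -0.0, -83.9]
force: [-0.3, -1.6, 0.7]
grip_width: 0.0599
```

```bash
python3 - <<'E'
from h import *
go(.530,.1132,.0185,-84)
p,d=shot('wrist','w3.png');P=cloud('wrist',d)
for b in tblobs(p,P): print(*b)
E
```

```text
shift [-2.300e+00  1.817e+02 -1.000e-01] turn [0.14 0.1  0.04] | t 11.08 pos [0.5308 0.1111 0.2002] rot [-90.1  -0.  -83.9] F [-0.3 -1.6  0.7] w 0.0599 j7 -15.4
[395.   8.] 87 [0.6434 0.2885] 0.026 [0.026 0.005]
[467.  67.] 2918 [0.7397 0.2348] 0.0046 [0.073 0.131]
[163.  58.] 1428 [0.4238 0.2201] 0.0153 [0.044 0.043]
[374.  95.] 1356 [0.6436 0.2071] 0.0156 [0.044 0.043]
[256. 172.] 1140 [0.5296 0.1128] 0.0152 [0.043 0.044]
[350. 181.] 2568 [0.6379 0.1116] 0.0085 [0.067 0.067]
[173. 176.] 1113 [0.4376 0.0982] 0.015 [0.043 0.043]
```

View pics/w3.png

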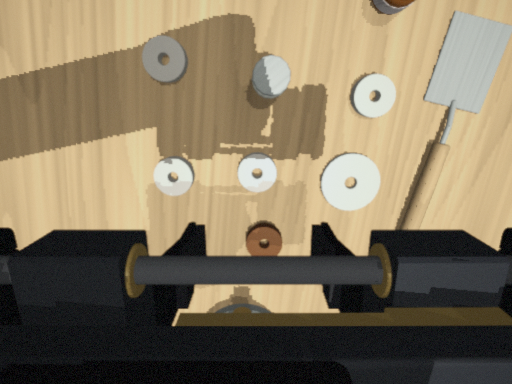

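Wrist view: ring B is at px (256,172). It measures (0.5296, 0.1128) and agrees with my prediction. Picking it.

Call:
move_arm --pt "-2 20 0 0 0 0" --pt "-2 60 0 0 0 0" --pt "-2 100 0 0 0 0" --pt "-2 140 0 0 0 0" --pt "-2 170 0 0 0 0" --pt "-2 180 0 0 0 0" --pt "-2 181.5 0 0 0 0" --pt "-2 181.5 0 0 0 0"

```text
time_s: 11.8
tool_pos: [0.5315, 0.1141, 0.0204]
tool_rot: [-90.0, 0.0, -83.9]
force: [0.5, 0.4, 0.2]
grip_width: 0.0601
```

Call:
move_arm --pt "0 0 0 0 0 0" --pt "0 0 0 0 0 0" --pt "0 0 0 0 0 0" --pt "0 0 0 0 0 0" --pt "0 0 0 0 0 0" --pt "0 0 0 0 0 0" --claw 30 --newtons 20

```text
time_s: 12.3
tool_pos: [0.5321, 0.1148, 0.0215]
tool_rot: [-89.9, -0.0, -83.8]
force: [-0.5, -0.4, 6.5]
grip_width: 0.0428
```

Call:
move_arm --pt "0 -10 0 0 0 0" --pt "0 -40 0 0 0 0" --pt "0 -80 0 0 0 0" --pt "0 -120 0 0 0 0" --pt "0 -150 0 0 0 0" --pt "0 -150 0 0 0 0" --pt "0 -150 0 0 0 0"

```text
time_s: 12.88
tool_pos: [0.5322, 0.1152, 0.1725]
tool_rot: [-89.7, -0.1, -83.8]
force: [-1.0, -0.2, -0.6]
grip_width: 0.0431
```

```bash
python3 - <<'E'
from h import *
go(.5367,-.1245,.17,-84)
p,d=shot('wrist','w4.png');P=cloud('wrist',d); print(rimfit(P))
E
```

```text
shift [238.8   2.6 -21.4] turn [-0.26  0.19  0.05] | t 12.88 pos [0.5322 0.1152 0.1725] rot [-89.7  -0.1 -83.8] F [-1.  -0.2 -0.6] w 0.0431 j7 -16.9Traceback (most recent call last):
  File "<stdin>", line 3, in <module>
  File "h.py", line 33, in rimfit
    h=cv2.convexHull(q[:,:2].astype(np.float32)).reshape(-1,2)
      ^^^^^^^^^^^^^^^^^^^^^^^^^^^^^^^^^^^^^^^^^^^^^^^^^^
AttributeError: 'NoneType' object has no attribute 'reshape'
```

View pics/w4.png

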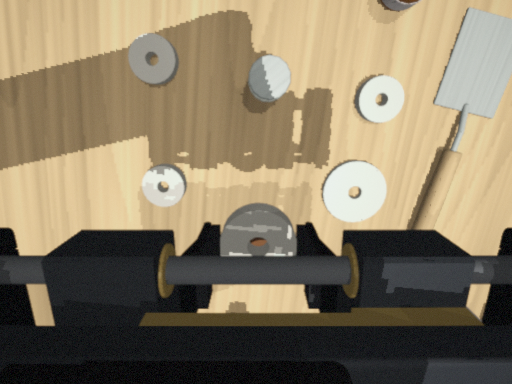

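Ring B is held at px (258,240). I'll check its tilt and its offset in the cloud.

```bash
cat >> h.py <<'E'
def held(P,o,dz=(-.02,.02)):
    t=o['tool_pos']
    r=np.hypot(P[...,0]-t[0],P[...,1]-t[1])
    q=P[(r<.03)&(P[...,2]>t[2]+dz[0])&(P[...,2]<t[2]+dz[1])]
    if len(q)<30: print('held: few',len(q)); return
    z=np.median(q[:,2]); q=q[abs(q[:,2]-z)<.004]
    A=np.c_[q[:,:2]-t[:2],np.ones(len(q))]; s=np.linalg.lstsq(A,q[:,2]-t[2],rcond=None)[0]
    mn,mx=q[:,:2].min(0),q[:,:2].max(0)
    print('held n',len(q),'slope',s.round(3),'medz-tcp',round(z-t[2],4),'y max',(mx-t[:2]).round(4),'min',(mn-t[:2]).round(4))
    r=np.hypot(q[:,0]-t[0],q[:,1]-t[1])
E
python3 - <<'E'
from h import *
o=env.get_obs(); P=cloud('wrist',np.load('pics/w4.png.npy')); held(P,o)
E
```

```text
held n 3027 slope [ 0.003 -0.011 -0.007] medz-tcp -0.0065 y max [0.0264 0.0201] min [-0.0287 -0.0102]
```

Call:
move_arm --pt "20 0 -2 0 0 0" --pt "55 0 -5 0 0 0" --pt "95 1 -8 0 0 0" --pt "135 1 -12 0 0 0" --pt "175 2 -16 0 0 0" --pt "210 2 -19 0 0 0" --pt "230 2 -21 0 0 0" --pt "237 2 -21.4 -0.2 0 0" --pt "237 2 -21.4 -0.2 0 0" --pt "237 2 -21.4 -0.2 0 0" --pt "237 2 -21.4 -0.2 0 0"

```text
time_s: 13.85
tool_pos: [0.5351, -0.1204, 0.1675]
tool_rot: [-90.2, 0.1, -83.6]
force: [0.2, -0.1, -0.5]
grip_width: 0.0427
```

```bash
python3 - <<'E'
from h import *
go(.5367,-.1225,.1245,-84)
o=env.get_obs();p,d=shot('wrist','w5.png');P=cloud('wrist',d); held(P,o); 
r=np.hypot(P[...,0]-.5367,P[...,1]+.1245)
q=P[(r<.04)&(P[...,2]>.105)&(P[...,2]<.114)]; print(len(q), q.min(0),q.max(0)) if len(q) else 0
E
```

```text
shift [ 2.3 43.   1.6] turn [ 0.25  0.37 -0.09] | t 13.85 pos [ 0.5351 -0.1204  0.1675] rot [-90.2   0.1 -83.6] F [ 0.2 -0.1 -0.5] w 0.0427 j7 9.5
held n 3017 slope [-0.002 -0.008 -0.006] medz-tcp -0.0063 y max [0.0265 0.02  ] min [-0.029  -0.0105]
829 [ 0.50836547 -0.13611842  0.10503228] [ 0.56330484 -0.09806521  0.11189793]
```

View pics/w5.png

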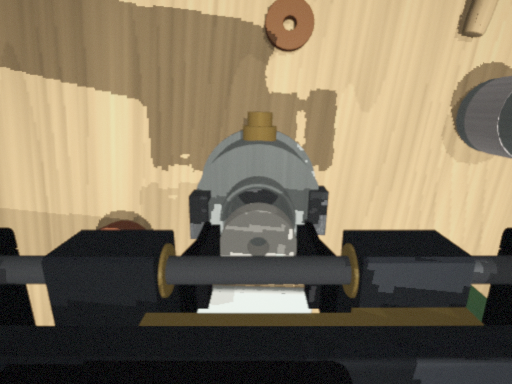

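Call:
move_arm --pt "3 5 1.2 0.2 0.3 0" --pt "3 15 1.2 0.2 0.3 0" --pt "3 27 1.2 0.2 0.3 0" --pt "3 33 1.2 0.2 0.3 0" --pt "3 37 1.2 0.2 0.3 0" --pt "3 40 1.2 0.2 0.3 0" --pt "3 42 1.2 0.2 0.3 0" --pt "3 42 1.2 0.2 0.3 0" --pt "3 42 1.2 0.2 0.3 0"

```text
time_s: 14.65
tool_pos: [0.5362, -0.1255, 0.1262]
tool_rot: [-90.1, 0.0, -84.1]
force: [-3.6, 1.9, 2.3]
grip_width: 0.0431
```

Call:
move_arm --pt "0 0 0 0 0 0" --pt "0 0 0 0 0 0" --pt "0 0 0 0 0 0" --pt "0 0 0 0 0 0" --claw 58

```text
time_s: 14.98
tool_pos: [0.5371, -0.1265, 0.1263]
tool_rot: [-89.9, -0.0, -84.1]
force: [1.1, 0.7, -0.5]
grip_width: 0.0565
```

Call:
move_arm --pt "0 -10 0 0 0 0" --pt "0 -35 0 0 0 0" --pt "0 -55 0 0 0 0" --pt "-20 -75 0 0 0 0" --pt "-50 -75 0 0 0 0" --pt "-70 -75 0 0 0 0" --pt "-70 -75 0 0 0 0" --claw 60

```text
time_s: 15.57
tool_pos: [0.5298, -0.0507, 0.2028]
tool_rot: [-89.8, 0.0, -83.7]
force: [-0.3, 1.1, -0.7]
grip_width: 0.0601
```

```bash
cat >> h.py <<'E'
def tube(P,c):
    r=np.hypot(P[...,0]-c[0],P[...,1]-c[1])
    q=P[(r<.021)&(P[...,2]>.005)&(P[...,2]<.2)]
    print('tube z pct',np.percentile(q[:,2],[1,10,50,90,99]).round(4) if len(q) else None,len(q))
E
python3 - <<'E'
from h import *
go(.4376,.0982,.17,-84)
p,d=shot('top','t3.png');P=cloud('top',d);tube(P,(.5346,-.1266))
for b in tblobs(p,P): print(*b)
cv2.imwrite('pics/t3c.png',cv2.resize(p[160:250,260:370,::-1],None,fx=6,fy=6))
E
```

```text
shift [-158.    32.8  -75.5] turn [-0.15  0.29 -0.05] | t 15.57 pos [ 0.5298 -0.0507  0.2028] rot [-89.8   0.  -83.7] F [-0.3  1.1 -0.7] w 0.0601 j7 4.2
tube z pct None 0
[156. 120.] 374 [0.7355 0.2326] 0.0052 [0.07  0.126]
[  6. 165.] 730 [0.6167 0.5942] 0.0053 [0.243 0.037]
[209. 161.] 569 [0.6363 0.1098] 0.0087 [0.067 0.066]
[169. 158.] 235 [0.6415 0.2062] 0.0157 [0.039 0.043]
[391. 207.] 3384 [ 0.5338 -0.3278] 0.0132 [0.177 0.153]
[109. 244.] 259 [0.4337 0.3391] 0.0153 [0.04  0.043]
[213. 245.] 237 [0.4351 0.0964] 0.0157 [0.04 0.04]
[161. 250.] 253 [0.4212 0.2187] 0.0154 [0.04  0.042]
```

View pics/t3c.png

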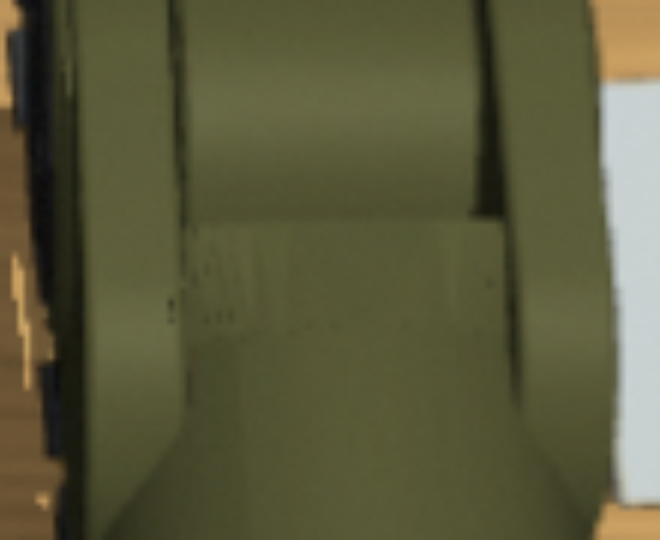

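The arm blocks the tube from the top camera. I'll move to ring D and look again from there.

Call:
move_arm --pt "-20 2 -10 0 0 0" --pt "-55 5 -26 0 0 0" --pt "-90 10 -43 0 0 0" --pt "-125 20 -60 0 0 0" --pt "-150 30 -72 0 0 0" --pt "-158 50 -75.5 0 0.3 0" --pt "-158 70 -75.5 0 0.3 0" --pt "-158 73 -75.5 0 0.3 0" --pt "-158 73 -75.5 0 0.3 0"

```text
time_s: 16.37
tool_pos: [0.4377, 0.0921, 0.1275]
tool_rot: [-90.1, 0.0, -84.5]
force: [-0.6, 0.1, 0.8]
grip_width: 0.0602
```

```bash
python3 - <<'E'
from h import *
go(.4373,.0980,.0175,-84)
p,d=shot('top','t4.png');P=cloud('top',d);tube(P,(.5346,-.1266));print(rimfit(P))
for b in tblobs(p,P): print(*b)
cv2.imwrite('pics/t4c.png',cv2.resize(p[160:250,260:370,::-1],None,fx=6,fy=6))
E
```

```text
shift [ -5.9 110.    0.4] turn [ 0.12 -0.46 -0.01] | t 16.37 pos [0.4377 0.0921 0.1275] rot [-90.1   0.  -84.5] F [-0.6  0.1  0.8] w 0.0602 j7 -9.3
tube z pct [0.0148 0.102  0.1142 0.1219 0.1257] 314
(253, (0.5345, -0.1268, 0.0279), array([ 0.5349, -0.1286]))
[148. 112.] 84 [0.7534 0.2614] 0.0051 [0.032 0.045]
[164. 115.] 87 [0.7428 0.2213] 0.0048 [0.05  0.037]
[172. 123.] 86 [0.7272 0.1956] 0.0059 [0.05  0.056]
[  6. 163.] 746 [0.6151 0.5941] 0.0053 [0.243 0.037]
[147. 125.] 132 [0.725  0.2656] 0.0053 [0.04  0.064]
[209. 161.] 572 [0.6361 0.1097] 0.0085 [0.067 0.066]
[169. 158.] 233 [0.6416 0.2062] 0.0155 [0.04  0.044]
[390. 207.] 3518 [ 0.5335 -0.3249] 0.0132 [0.177 0.162]
[109. 244.] 258 [0.4336 0.3391] 0.0154 [0.04  0.042]
```

View pics/t4c.png

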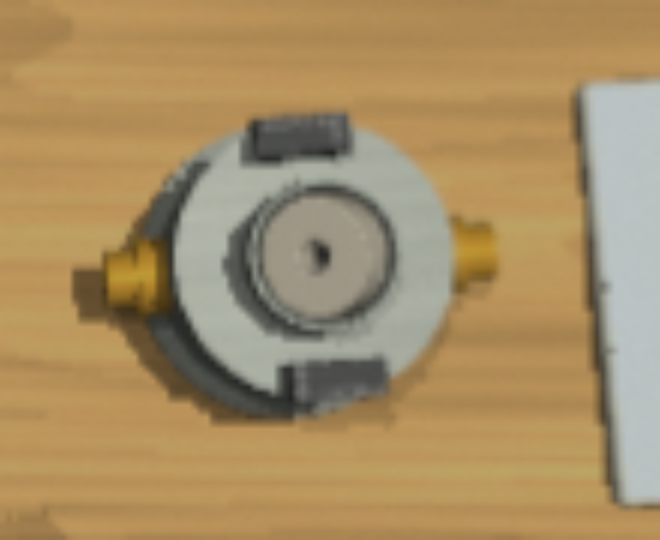

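Ring B did not drop. It sits tilted on the tube mouth, spanning z 0.10–0.126. I'll measure its pose before correcting.

```bash
python3 - <<'E'
from h import *
d=np.load('pics/t4.png.npy');P=cloud('top',d)
r=np.hypot(P[...,0]-.5346,P[...,1]+.1266)
m=(r<.04)&(P[...,2]>.1)&(P[...,2]<.13)
for v in range(185,222):
    print(v,' '.join('%3d'%(P[v,u,2]*1000) if m[v,u] else '  .' for u in range(298,332)))
q=P[m&(r<.018)]
A=np.c_[q[:,:2]-[.5346,-.1266],np.ones(len(q))]; s=np.linalg.lstsq(A,q[:,2],rcond=None)[0]; print(s)
res=abs((np.c_[P[...,:2]-np.array([.5346,-.1266]),np.ones(P.shape[:2])]@s)-P[...,2])
q=P[m&(res<.002)]; print(len(q),q.min(0),q.max(0),q.mean(0))
E
```

```text
185   .   .   .   .   .   .   .   .   .   . 102   .   . 101 100 102   .   .   .   .   .   .   .   .   .   .   .   .   .   .   .   .   .   .
186   .   .   .   .   .   .   .   .   .   .   .   .   .   .   .   .   .   .   .   .   .   .   .   .   .   .   .   .   .   .   .   .   .   .
187   .   .   .   .   .   .   .   .   .   .   .   .   .   .   .   .   .   .   .   .   .   .   .   .   .   .   .   .   .   .   .   .   .   .
188   .   .   .   .   .   .   .   .   .   .   .   .   .   .   .   .   .   .   .   .   .   .   .   .   .   .   .   .   .   .   .   .   .   .
189   .   .   .   .   .   .   .   .   .   .   .   .   .   .   .   .   .   .   .   .   .   .   .   .   .   .   .   .   .   .   .   .   .   .
190   .   .   .   .   .   .   .   .   .   .   .   . 112 110 110 112 111 112 110 110   .   .   .   .   .   .   .   .   .   .   .   .   .   .
191   .   .   .   .   .   .   .   .   .   . 109 109 109 110 107 107 110 107 110 113 112 106   .   .   .   .   .   .   .   .   .   .   .   .
192   .   .   .   .   .   .   .   . 109 109 109 109 106 106 103 105 103 106 103 108 109 109   . 112   .   .   .   .   . 
[... 3698 characters left out ...]
.   .   .   .   .   .   .   .   .   .   .   .   .   .   .   .   .   .   .   .   .   .   .   .   .   .
220   .   .   .   .   .   .   .   .   .   .   .   .   .   .   .   .   . 102 101 104 101   .   .   .   .   .   .   .   .   .   .   .   .   .
221   .   .   .   .   .   .   .   .   .   .   .   .   .   .   .   .   .   .   .   .   .   .   .   .   .   .   .   .   .   .   .   .   .   .
[ 0.17381113 -0.6800494   0.11457889]Traceback (most recent call last):
  File "<stdin>", line 9, in <module>
    res = self.concatenate(tuple(objs), axis=axis)
ValueError: all the input arrays must have same number of dimensions, but the array at index 0 has 3 dimension(s) and the array at index 1 has 2 dimension(s)
```

```bash
python3 - <<'E'
from h import *
go(.5367,-.1244,.175,-170)
E
```

```text
shift [225.  -46.7  76.9] turn [ 2.00e-02  8.55e+01 -1.00e-02] | t 16.42 pos [0.4386 0.0922 0.1284] rot [-90.    0.  -84.5] F [-0.2  0.3 -0.4] w 0.0604 j7 -9.3
```

Call:
move_arm --pt "0 -35 0 0 0 0" --pt "20 -47 8 0 7 0" --pt "55 -47 19 0 14 0" --pt "90 -47 31 0 21 0" --pt "125 -47 43 0 28 0" --pt "160 -47 55 0 35 0" --pt "195 -47 67 0 42 0" --pt "220 -47 75 0 49 0" --pt "225 -47 77 0 56 0" --pt "225 -47 77 0 63 0" --pt "225 -47 77 0 70 0" --pt "225 -47 77 0 77 0" --pt "225 -47 77 0 83 0" --pt "225 -47 77 0 85.5 0" --pt "225 -47 77 0 85.5 0" --pt "225 -47 77 0 85.5 0" --claw 6

```text
time_s: 17.75
tool_pos: [0.5373, -0.1245, 0.1762]
tool_rot: [-90.0, 0.1, -169.9]
force: [-0.3, -1.1, -0.0]
grip_width: 0.006
```

```bash
python3 - <<'E'
from h import *
go(.5367,-.1244,.14,-170)
p,d=shot('wrist','w6.png')
p,d=shot('scene','s6.png')
cv2.imwrite('pics/s6c.png',cv2.resize(p[150:270,140:290,::-1],None,fx=5,fy=5))
E
```

```text
shift [ 0.6 36.2 -0.2] turn [-0.04  0.08 -0.08] | t 17.75 pos [ 0.5373 -0.1245  0.1762] rot [-9.000e+01  1.000e-01 -1.699e+02] F [-0.3 -1.1 -0. ] w 0.006 j7 -75.1
```

View pics/w6.png

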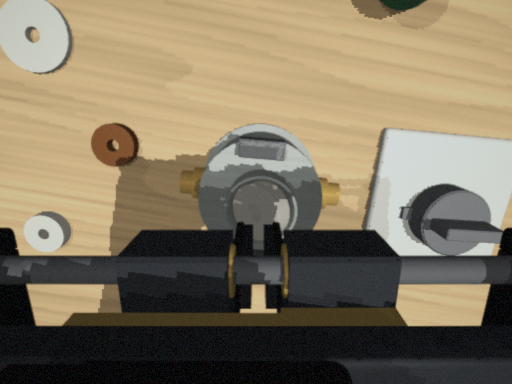

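View pics/s6c.png

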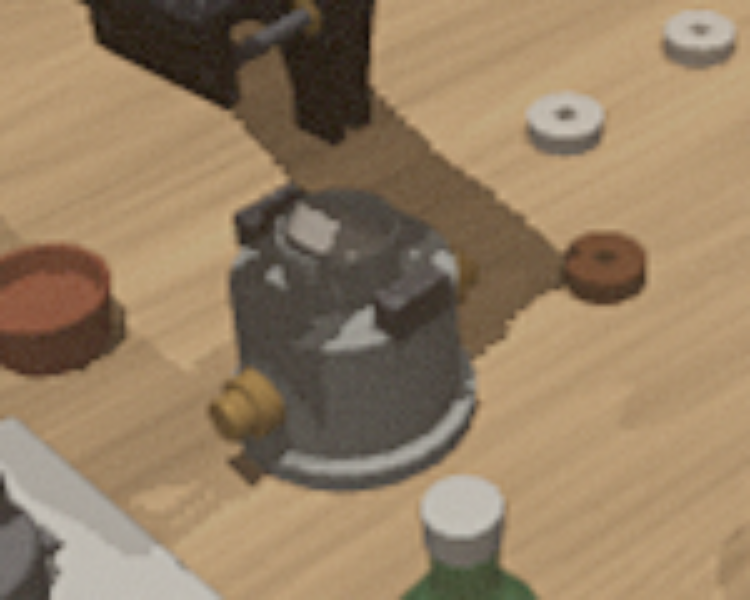

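```bash
python3 - <<'E'
from h import *
P=cloud('wrist',np.load('pics/w6.png.npy'))
r=np.hypot(P[...,0]-.5365,P[...,1]+.125)
q=P[(r<.034)&(r>.024)&(P[...,2]>.1075)&(P[...,2]<.1125)]
f=least_squares(lambda a:np.maximum(abs(np.hypot(q[:,0]-a[0],q[:,1]-a[1])-.02725)-.0012,0),[.5365,-.125],loss='soft_l1',f_scale=.0005)
h=q; print(len(q),f.x,q.min(0),q.max(0))
(c,R)=cv2.minEnclosingCircle(q[:,:2].astype(np.float32)); print(c,R)
E
```

```text
670 [ 0.53549936 -0.1254658 ] [ 0.50828009 -0.15280299  0.10750241] [ 0.56353744 -0.09784089  0.11130614]
(0.5360727310180664, -0.12550000846385956) 0.02804037183523178
```

Call:
move_arm --pt "0 15 0 0 0 0" --pt "0 30 0 0 0 0" --pt "0 36 0 0 0 0" --pt "0 38 0 0 0 0" --pt "0 40 0 0 0 0" --pt "0 42 0 0 0 0" --pt "0 43 0 0 0 0" --pt "0 44 0 0 0 0" --pt "0 44 0 0 0 0"

```text
time_s: 18.6
tool_pos: [0.537, -0.1233, 0.1314]
tool_rot: [-90.0, 0.0, -169.9]
force: [0.3, 0.5, 0.4]
grip_width: 0.0061
```

Call:
move_arm --pt "0 2 0 0 0 0" --pt "0 4 0 0 0 0" --pt "0 6 0 0 0 0" --pt "0 8 0 0 0 0" --pt "0 8 0 0 0 0"

```text
time_s: 19.02
tool_pos: [0.5367, -0.1234, 0.1228]
tool_rot: [-90.0, -0.0, -169.9]
force: [-0.3, -1.0, 0.6]
grip_width: 0.006
```

```bash
python3 - <<'E'
from h import *
go(.537,-.1244,.14,-170)
p,d=shot('scene','s7.png')
cv2.imwrite('pics/s7c.png',cv2.resize(p[150:270,140:290,::-1],None,fx=5,fy=5))
p,d=shot('wrist','w7.png')
E
```

```text
shift [ -0.2 -17.2   1. ] turn [0.   0.08 0.  ] | t 19.02 pos [ 0.5367 -0.1234  0.1228] rot [ -90.    -0.  -169.9] F [-0.3 -1.   0.6] w 0.006 j7 -76.9
```

View pics/s7c.png

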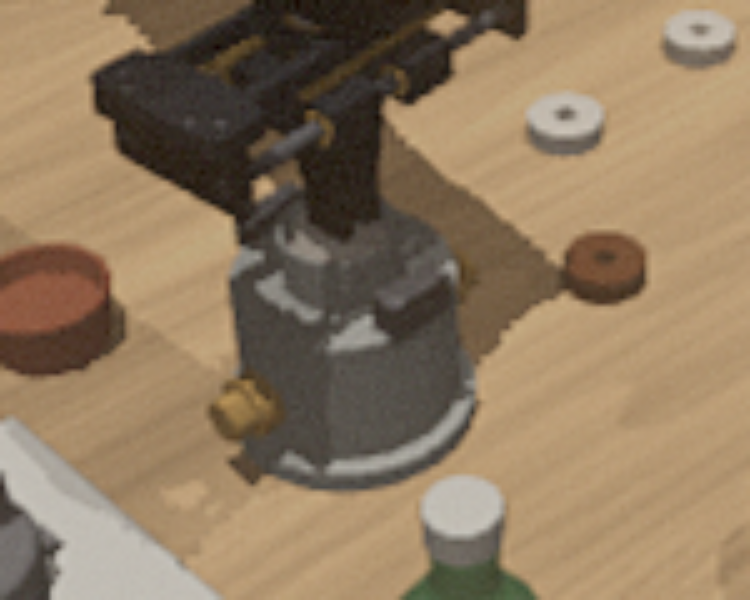

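View pics/w7.png

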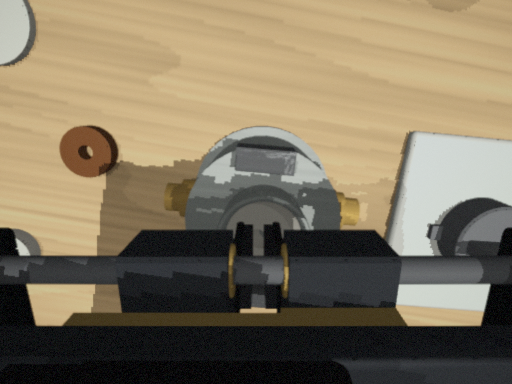

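Call:
move_arm --pt "0 2 -1 0 0 0" --pt "0 4 -1 0 0 0" --pt "0 6 -1 0 0 0" --pt "0 8 -1 0 0 0" --pt "0 10 -1 0 0 0" --pt "0 10 -1 0 0 0"

```text
time_s: 19.62
tool_pos: [0.5356, -0.122, 0.1118]
tool_rot: [-90.1, -0.1, -169.9]
force: [0.2, 0.7, -0.5]
grip_width: 0.0059
```

```bash
python3 - <<'E'
from h import *
p,d=shot('wrist','w8.png');P=cloud('wrist',d)
r=np.hypot(P[...,0]-.536,P[...,1]+.1255)
q=P[(r<.021)&(P[...,2]<.108)]; print(len(q),np.percentile(q[:,2],[1,10,50,90,99]))
A=np.c_[q[:,:2]-[.536,-.1255],np.ones(len(q))];print(np.linalg.lstsq(A,q[:,2],rcond=None)[0])
E
```

```text
823 [0.02264285 0.02839804 0.02940523 0.10484537 0.10771043]
[2.79789137 0.79650937 0.06196891]
```

Ring B is now flat on the tube floor, with its top at z 0.029. Next is ring D.

Call:
move_arm --pt "0 -10 0 0 0 0" --pt "0 -30 0 0 0 0" --pt "0 -60 0 0 0 0" --pt "0 -75 0 0 0 0" --pt "0 -75 0 0 0 0"

```text
time_s: 20.08
tool_pos: [0.5391, -0.1225, 0.1929]
tool_rot: [-89.8, 0.4, -169.9]
force: [-0.1, -0.1, 0.5]
grip_width: 0.0061
```

```bash
python3 - <<'E'
from h import *
go(.438,.098,.16,-84)
E
```

```text
shift [  61.1   31.6 -235. ] turn [ -0.46 -85.9   -0.15] | t 20.08 pos [ 0.5391 -0.1225  0.1929] rot [ -89.8    0.4 -169.9] F [-0.1 -0.1  0.5] w 0.0061 j7 -75.0
```

Call:
move_arm --pt "5 0 -20 0 -7 0" --pt "14 3 -55 0 -14 0" --pt "23 10 -90 0 -21 0" --pt "32 20 -125 0 -28 0" --pt "41 30 -160 0 -35 0" --pt "51 32 -195 0 -42 0" --pt "59 32 -225 0 -49 0" --pt "61 32 -235 0 -56 0" --pt "61 32 -235 0 -63 0" --pt "61 32 -235 0 -70 0" --pt "61 32 -235 0 -77 0" --pt "61 32 -235 0 -83 0" --pt "61 32 -235 0 -86 0" --pt "61 32 -235 0 -86 0" --pt "61 32 -235 0 -86 0" --pt "61 32 -235 0 -86 0" --claw 60

```text
time_s: 21.42
tool_pos: [0.4351, 0.0983, 0.1559]
tool_rot: [-90.0, -0.0, -84.0]
force: [0.3, 0.1, 0.1]
grip_width: 0.0597
```

```bash
cat >> h.py <<'E'
def ringsw(f):
    o=env.get_obs(); p,d=shot('wrist',f);P=cloud('wrist',d)
    for b in tblobs(p,P): print(*b)
E
python3 - <<'E'
from h import *
ringsw('w9.png')
p,d=shot('top','t9.png');P=cloud('top',d);tube(P,(.5346,-.1266))
for b in tblobs(p,P): print(*b)
go(.438,.098,.0165,-84)
E
```

```text
[257.  48.] 1976 [0.4225 0.2201] 0.0152 [0.043 0.043]
[494.  92.] 1528 [0.6401 0.2075] 0.0156 [0.04  0.044]
[457. 189.] 3277 [0.6374 0.112 ] 0.0084 [0.068 0.068]
[258. 183.] 1464 [0.4358 0.0987] 0.015 [0.043 0.044]
tube z pct [0.0132 0.0249 0.0297 0.0325 0.0333] 185
[155. 119.] 427 [0.7392 0.2331] 0.0052 [0.07  0.126]
[  6. 162.] 725 [0.6185 0.5943] 0.0054 [0.243 0.038]
[209. 161.] 570 [0.6364 0.1098] 0.0086 [0.067 0.066]
[169. 158.] 235 [0.6414 0.2064] 0.0156 [0.039 0.044]
[390. 207.] 3524 [ 0.5336 -0.3246] 0.0132 [0.176 0.162]
[109. 244.] 257 [0.4337 0.3397] 0.0156 [0.04  0.043]
shift [  0.5 139.4   2.8] turn [0.01 0.03 0.01] | t 21.52 pos [0.4352 0.0983 0.1559] rot [-90.  -0. -84.] F [ 0.1 -0.5  0.3] w 0.0603 j7 -7.6
```

Call:
move_arm --pt "-0.4 20 1 0 0 0" --pt "-0.4 60 1 0 0 0" --pt "-0.4 100 1 0 0 0" --pt "-0.4 125 1 0 0 0" --pt "-0.4 137 1 0 0 0" --pt "-0.4 139 1 0 0 0" --pt "-0.4 139 1 0 0 0" --pt "-0.4 139 1 0 0 0"

```text
time_s: 22.18
tool_pos: [0.4371, 0.099, 0.0179]
tool_rot: [-89.9, 0.0, -83.9]
force: [0.7, 0.1, 0.5]
grip_width: 0.0602
```

Call:
move_arm --pt "0 0 0 0 0 0" --pt "0 0 0 0 0 0" --pt "0 0 0 0 0 0" --pt "0 0 0 0 0 0" --pt "0 0 0 0 0 0" --pt "0 0 0 0 0 0" --claw 30

```text
time_s: 22.68
tool_pos: [0.4369, 0.0987, 0.0177]
tool_rot: [-89.9, -0.0, -83.9]
force: [-2.2, -0.7, 6.4]
grip_width: 0.0431
```

Call:
move_arm --pt "0 -10 0 0 0 0" --pt "0 -40 0 0 0 0" --pt "0 -80 0 0 0 0" --pt "0 -120 0 0 0 0" --pt "0 -150 0 0 0 0" --pt "0 -150 0 0 0 0" --pt "0 -150 0 0 0 0"

```text
time_s: 23.27
tool_pos: [0.4375, 0.099, 0.1691]
tool_rot: [-89.7, -0.1, -83.9]
force: [-1.1, -0.3, -0.8]
grip_width: 0.0432
```

```bash
python3 - <<'E'
from h import *
go(.5373,-.1245,.17,-84)
o=env.get_obs();p,d=shot('wrist','w10.png');P=cloud('wrist',d); held(P,o)
E
```

```text
shift [ 2.328e+02 -2.000e-01  7.560e+01] turn [-0.25  0.08  0.1 ] | t 23.27 pos [0.4375 0.099  0.1691] rot [-89.7  -0.1 -83.9] F [-1.1 -0.3 -0.8] w 0.0432 j7 -6.9
held n 3121 slope [ 0.002 -0.008 -0.005] medz-tcp -0.0045 y max [0.0264 0.0213] min [-0.0289 -0.0081]
```

Call:
move_arm --pt "20 0 6 0 0 0" --pt "55 0 18 0 0 0" --pt "95 0 31 0 0 0" --pt "135 0 44 0 0 0" --pt "175 0 57 0 0 0" --pt "210 0 68 0 0 0" --pt "228 0 74 0 0 0" --pt "233 0 75.6 -0.2 0 0" --pt "233 0 75.6 -0.2 0 0" --pt "233 0 75.6 -0.2 0 0" --pt "233 0 75.6 -0.2 0 0" --pt "233 0 75.6 -0.2 0 0" --pt "233 0 75.6 -0.2 0 0"

```text
time_s: 24.4
tool_pos: [0.5358, -0.1234, 0.1672]
tool_rot: [-90.2, -0.0, -83.8]
force: [-0.1, 0.6, -0.8]
grip_width: 0.0432
```

```bash
cat >> h.py <<'E'
def tubew(P):
    r=np.hypot(P[...,0]-.5365,P[...,1]+.125)
    q=P[(r<.034)&(r>.020)&(P[...,2]>.1065)&(P[...,2]<.1125)]
    print('rim n',len(q),'x',q[:,0].min().round(4),q[:,0].max().round(4),'ymax',q[:,1].max().round(4),'-> c',((q[:,0].min()+q[:,0].max())/2).round(4),(q[:,1].max()-.0282).round(4))
E
python3 - <<'E'
from h import *
for i in range(3):
  go(.5370,-.1243,.1215,-84); o=env.get_obs();p,d=shot('wrist','w11.png');P=cloud('wrist',d); held(P,o); tubew(P)
E
```

```text
shift [ 1.  45.7  1.2] turn [0.2  0.21 0.03] | t 24.4 pos [ 0.5358 -0.1234  0.1672] rot [-90.2  -0.  -83.8] F [-0.1  0.6 -0.8] w 0.0432 j7 10.0
held n 3150 slope [-0.002 -0.012 -0.003] medz-tcp -0.0028 y max [0.0267 0.0212] min [-0.0288 -0.0081]
rim n 763 x 0.5084 0.5633 ymax -0.0985 -> c 0.5359 -0.1267
shift [ 0.6 45.7  1.2] turn [0.2  0.19 0.03] | t 24.45 pos [ 0.5359 -0.1237  0.1672] rot [-90.2  -0.  -83.8] F [ 0.1 -0.2 -0.3] w 0.043 j7 10.0
held n 3136 slope [-0.    -0.011 -0.003] medz-tcp -0.0028 y max [0.0266 0.0212] min [-0.029  -0.0084]
rim n 760 x 0.5083 0.5632 ymax -0.0984 -> c 0.5357 -0.1266
shift [ 0.3 45.8  1.1] turn [0.19 0.16 0.04] | t 24.5 pos [ 0.536  -0.1241  0.1673] rot [-90.2  -0.  -83.8] F [-0.4 -1.  -0.4] w 0.0437 j7 10.0
held n 3145 slope [-0.001 -0.011 -0.003] medz-tcp -0.0028 y max [0.0266 0.0213] min [-0.0289 -0.0081]
rim n 764 x 0.5083 0.5632 ymax -0.0983 -> c 0.5358 -0.1265
```

Call:
move_arm --pt "1.2 5 1.1 0.2 0.2 0" --pt "1.2 15 1.1 0.2 0.2 0" --pt "1.2 27 1.1 0.2 0.2 0" --pt "1.2 35 1.1 0.2 0.2 0" --pt "1.2 38 1.1 0.2 0.2 0" --pt "1.2 40 1.1 0.2 0.2 0" --pt "1.2 42 1.1 0.2 0.2 0" --pt "1.2 43 1.1 0.2 0.2 0" --pt "1.2 43 1.1 0.2 0.2 0" --pt "1.2 43 1.1 0.2 0.2 0" --pt "1.2 43 1.1 0.2 0.2 0"

```text
time_s: 25.47
tool_pos: [0.5373, -0.126, 0.1243]
tool_rot: [-90.0, -0.0, -84.1]
force: [-0.5, 0.1, -0.5]
grip_width: 0.0433
```

```bash
python3 - <<'E'
from h import *
for i in range(2):
  go(.5370,-.1243,.1215,-84); o=env.get_obs();p,d=shot('wrist','w12.png');P=cloud('wrist',d); held(P,o)
  r=np.hypot(P[...,0]-.5365,P[...,1]+.125)
  q=P[(r<.034)&(r>.022)&(P[...,2]>.1065)&(P[...,2]<.1125)&(P[...,1]>-.12)]
  print(len(q),q[:,1].max())
  print(np.round(P[140:262:4,258,1:],4).tolist())
E
```

```text
shift [-1.7  2.8 -0.1] turn [-0.02 -0.12  0.02] | t 25.47 pos [ 0.5373 -0.126   0.1243] rot [-90.   -0.  -84.1] F [-0.5  0.1 -0.5] w 0.0433 j7 8.5
held n 3129 slope [ 0.    -0.008 -0.003] medz-tcp -0.0031 y max [0.0265 0.0219] min [-0.0287 -0.0086]
801 -0.09795313437331338
[[-0.0743, 0.069], [-0.0753, 0.0823], [-0.078, 0.0812], [-0.0804, 0.0819], [-0.0828, 0.0824], [-0.0854, 0.0824], [-0.0878, 0.0829], [-0.0906, 0.0817], [-0.0934, 0.0808], [-0.0959, 0.0817], [-0.0987, 0.081], [-0.0988, 0.091], [-0.0985, 0.1019], [-0.099, 0.1087], [-0.1015, 0.1081], [-0.1307, 0.0208], [-0.1048, 0.1125], [-0.1047, 0.1197], [-0.1062, 0.1218], [-0.1083, 0.1223], [-0.1107, 0.122], [-0.1127, 0.1226], [-0.1157, 0.1209], [-0.1178, 0.1213], [-0.1198, 0.122], [-0.1483, 0.0647], [-0.1486, 0.0708], [-0.1332, 0.1091], [-0.1327, 0.1152], [-0.0931, 0.1967], [-0.0935, 0.1982]]
shift [-1.8  2.9 -0.2] turn [-0.02 -0.12  0.02] | t 25.52 pos [ 0.5373 -0.126   0.1244] rot [-90.   -0.  -84.1] F [-0.4 -0.8  0.4] w 0.0433 j7 8.5
held n 3146 slope [ 0.    -0.009 -0.003] medz-tcp -0.0032 y max [0.0265 0.0216] min [-0.0288 -0.0084]
812 -0.0981265184915963
[[-0.0744, 0.0677], [-0.0754, 0.0813], [-0.0778, 0.0821], [-0.0803, 0.0823], [-0.0828, 0.0824], [-0.0853, 0.0827], [-0.088, 0.0821], [-0.0905, 0.0822], [-0.0934, 0.0809], [-0.0956, 0.0828], [-0.0982, 0.0828], [-0.099, 0.0904], [-0.0985, 0.1018], [-0.0985, 0.1102], [-0.1016, 0.1078], [-0.131, 0.0199], [-0.1048, 0.1124], [-0.1047, 0.1198], [-0.1063, 0.1215], [-0.1087, 0.1212], [-0.1111, 0.1208], [-0.1128, 0.1224], [-0.1152, 0.1219], [-0.1181, 0.1205], [-0.12, 0.1215], [-0.1488, 0.0635], [-0.1481, 0.0718], [-0.1325, 0.1105], [-0.1322, 0.1161], [-0.0928, 0.1971], [-0.0932, 0.1987]]
```

View pics/w12.png

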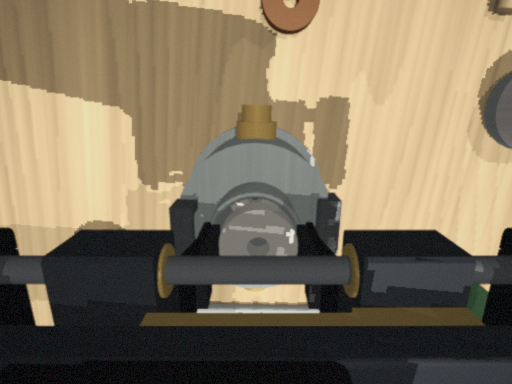

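The ring's near wall is at y -0.1048 and the tube's is at -0.0987, so the ring is centred to about 0.4 mm. I'll lower it a little more and release.

Call:
move_arm --pt "0 1 0 0 0 0" --pt "0 2 0 0 0 0" --pt "0 2.5 0 0 0 0" --pt "0 2.5 0 0 0 0"

```text
time_s: 25.9
tool_pos: [0.5368, -0.126, 0.1223]
tool_rot: [-90.1, -0.0, -84.1]
force: [-5.7, 0.6, 6.8]
grip_width: 0.0431
```

Call:
move_arm --pt "0 0 0 0 0 0" --pt "0 0 0 0 0 0" --pt "0 0 0 0 0 0" --pt "0 0 0 0 0 0" --claw 58

```text
time_s: 26.23
tool_pos: [0.5374, -0.1259, 0.1215]
tool_rot: [-90.0, -0.0, -84.1]
force: [-0.6, -0.3, 0.5]
grip_width: 0.0565
```

```bash
cat >> h.py <<'E'
def tubein(f):
    p,d=shot('wrist',f);P=cloud('wrist',d); r=np.hypot(P[...,0]-.536,P[...,1]+.1255)
    q=P[(r<.019)&(P[...,2]<.14)]; print('in tube',len(q),np.percentile(q[:,2],[1,10,25,50,75,90]).round(4))
E
python3 - <<'E'
from h import *
tubein('w13.png'); go(.5370,-.1243,.1215,-84)
E
```

```text
in tube 2562 [0.1032 0.1079 0.1093 0.1114 0.1137 0.1151]
shift [-1.7 -0.1 -0.2] turn [-0.02 -0.12  0.  ] | t 26.28 pos [ 0.5374 -0.1259  0.1214] rot [-90.   -0.  -84.1] F [-0.1  0.8 -0.8] w 0.0571 j7 8.4
```

View pics/w13.png

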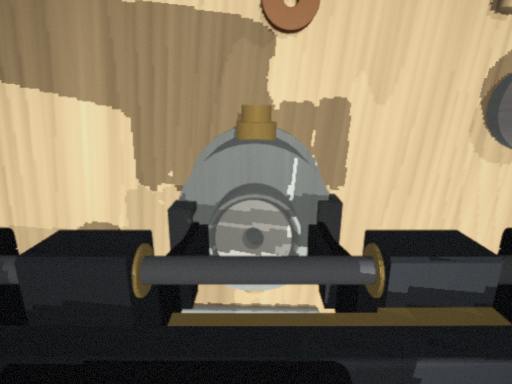

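Ring D is caught slightly tilted in the flare. I'll fit the tilt direction.

```bash
cat >> h.py <<'E'
def plane(P,c=(.536,-.1262),lo=.095):
    r=np.hypot(P[...,0]-c[0],P[...,1]-c[1])
    q=P[(r<.020)&(r>.008)&(P[...,2]<.14)&(P[...,2]>lo)]
    f=least_squares(lambda a:(q[:,:2]-c)@a[:2]+a[2]-q[:,2],[0,0,.11],loss='soft_l1',f_scale=.001)
    print('plane',f.x.round(4),len(q))
E
python3 - <<'E'
from h import *
P=cloud('wrist',np.load('pics/w13.png.npy')); plane(P)
E
```

```text
plane [ 0.1472 -0.2813  0.113 ] 2316
```

Call:
move_arm --pt "0 -15 0 0 0 0" --pt "0 -45 0 0 0 0" --pt "-1.5 -50 -1 0 7 0" --pt "-1.5 -50 -1 0 14 0" --pt "-1.5 -50 -1 0 21 0" --pt "-1.5 -50 -1 0 28 0" --pt "-1.5 -50 -1 0 35 0" --pt "-1.5 -50 -1 0 42 0" --pt "-1.5 -50 -1 0 49 0" --pt "-1.5 -50 -1 0 56 0" --pt "-1.5 -50 -1 0 63 0" --pt "-1.5 -50 -1 0 68 0" --pt "-1.5 -50 -1 0 68 0" --pt "-1.5 -50 -1 0 68 0" --pt "-1.5 -50 -1 0 68 0" --claw 6

```text
time_s: 27.53
tool_pos: [0.5361, -0.1245, 0.1715]
tool_rot: [-90.0, 0.0, -152.0]
force: [0.3, -1.3, -0.2]
grip_width: 0.0062
```

```bash
python3 - <<'E'
from h import *
p,d=shot('wrist','w14.png');P=cloud('wrist',d); plane(P)
r=np.hypot(P[...,0]-.5365,P[...,1]+.125)
q=P[(r<.034)&(r>.024)&(P[...,2]>.1075)&(P[...,2]<.1125)]
(c,R)=cv2.minEnclosingCircle(q[:,:2].astype(np.float32)); print(c,R)
go(.536,-.1245,.111,-152)
E
```

```text
plane [ 0.141  -0.2763  0.113 ] 1461
(0.5364150404930115, -0.12585894763469696) 0.027913564816117287
shift [ 0.1 60.5 -0. ] turn [ 0.   -0.01 -0.  ] | t 27.58 pos [ 0.5361 -0.1245  0.1715] rot [ -90.    0. -152.] F [-0.2  0.2  0.9] w 0.0062 j7 -56.5
```

View pics/w14.png

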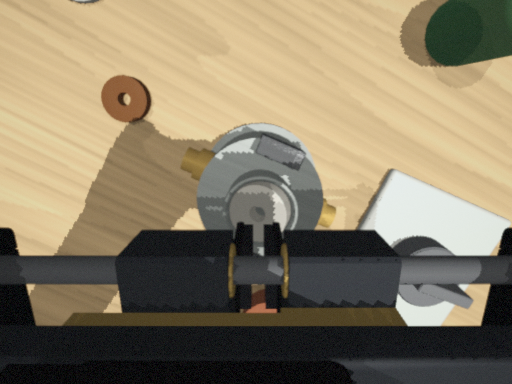

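Call:
move_arm --pt "0.4 15 0 0 0 0" --pt "0.4 35 0 0 0 0" --pt "0.4 43 0 0 0 0" --pt "0.4 46 0 0 0 0" --pt "0.4 48 0 0 0 0" --pt "0.4 50 0 0 0 0" --pt "0.4 52 0 0 0 0" --pt "0.4 54 0 0 0 0" --pt "0.4 56 0 0 0 0" --pt "0.4 57 0 0 0 0"

```text
time_s: 28.42
tool_pos: [0.5357, -0.1248, 0.1146]
tool_rot: [-90.0, 0.0, -152.1]
force: [-0.1, -0.3, 0.4]
grip_width: 0.006
```

```bash
python3 - <<'E'
from h import *
tubein('w15.png')
E
```

```text
in tube 1914 [0.0216 0.0429 0.0438 0.1101 0.1257 0.1335]
```

Ring D dropped; the column top is at 0.044. Next is ring E.

Call:
move_arm --pt "0 -15 0 0 0 0" --pt "0 -45 0 0 0 0" --pt "0 -75 0 0 0 0" --pt "0 -75 0 0 0 0"

```text
time_s: 28.8
tool_pos: [0.5393, -0.1251, 0.1958]
tool_rot: [-89.6, 0.4, -152.1]
force: [1.5, 0.1, 0.8]
grip_width: 0.0058
```

```bash
python3 - <<'E'
from h import *
go(.4235,.2200,.16,-84)
E
```

```text
shift [ -58.9   33.6 -359.5] turn [ -0.61 -68.11  -0.11] | t 28.8 pos [ 0.5393 -0.1251  0.1958] rot [ -89.6    0.4 -152.1] F [1.5 0.1 0.8] w 0.0058 j7 -56.1
```

Call:
move_arm --pt "-4 0 -20 0 -7 0" --pt "-10 0 -58 0 -14 0" --pt "-16 0 -96 0 -21 0" --pt "-22 0 -134 0 -28 0" --pt "-28 5 -172 0 -35 0" --pt "-34 10 -210 0 -42 0" --pt "-41 15 -248 0 -49 0" --pt "-47 25 -286 0 -56 0" --pt "-53 34 -324 0 -63 0" --pt "-57 34 -350 0 -68 0" --pt "-59 34 -360 0 -68 0" --pt "-59 34 -360 0 -68 0" --pt "-59 34 -360 0 -68 0" --pt "-59 34 -360 0 -68 0" --pt "-59 34 -360 0 -68 0" --claw 60

```text
time_s: 30.05
tool_pos: [0.4202, 0.2195, 0.1555]
tool_rot: [-90.0, -0.0, -84.3]
force: [0.9, -0.5, -0.7]
grip_width: 0.0598
```

```bash
python3 - <<'E'
from h import *
ringsw('w16.png')
p,d=shot('top','t16.png');P=cloud('top',d);tube(P,(.5346,-.1266))
for b in tblobs(p,P): print(*b)
go(.4235,.22,.0175,-84)
E
```

```text
[287.  51.] 1999 [0.4347 0.3409] 0.0153 [0.043 0.043]
[495. 131.] 69 [0.6298 0.2955] 0.0274 [0.016 0.017]
[259. 182.] 1490 [0.4223 0.2215] 0.015 [0.044 0.044]
[475. 215.] 1268 [0.6428 0.2096] 0.0154 [0.044 0.042]
tube z pct [0.0138 0.0413 0.0449 0.0471 0.0485] 205
[155. 119.] 396 [0.7385 0.2342] 0.0053 [0.069 0.125]
[  6. 163.] 726 [0.6162 0.594 ] 0.0053 [0.243 0.037]
[209. 161.] 572 [0.636  0.1098] 0.0088 [0.067 0.066]
[169. 158.] 235 [0.6416 0.206 ] 0.0154 [0.039 0.044]
[390. 207.] 3519 [ 0.5335 -0.3247] 0.0131 [0.176 0.162]
[162. 250.] 217 [0.4212 0.2154] 0.0157 [0.04  0.036]
shift [1.00e-01 1.38e+02 3.40e+00] turn [-0.   -0.27  0.02] | t 30.15 pos [0.4201 0.2198 0.1555] rot [-90.   -0.  -84.3] F [-0.8 -0.1  1.3] w 0.0601 j7 -26.7
```

Call:
move_arm --pt "-1.7 20 2.8 0 0 0" --pt "-1.7 60 2.8 0 0 0" --pt "-1.7 100 2.8 0 0 0" --pt "-1.7 125 2.8 0 0 0" --pt "-1.7 136 2.8 0 0 0" --pt "-1.7 138 2.8 0 0 0" --pt "-1.7 138 2.8 0 0 0" --pt "-1.7 138 2.8 0 0 0"

```text
time_s: 30.82
tool_pos: [0.4235, 0.2236, 0.0191]
tool_rot: [-89.8, 0.0, -84.1]
force: [0.1, 0.4, 0.9]
grip_width: 0.0597
```

Call:
move_arm --pt "0 0 0 0 0 0" --pt "0 0 0 0 0 0" --pt "0 0 0 0 0 0" --pt "0 0 0 0 0 0" --pt "0 0 0 0 0 0" --pt "0 0 0 0 0 0" --claw 30

```text
time_s: 31.32
tool_pos: [0.4227, 0.2231, 0.0183]
tool_rot: [-89.9, -0.0, -84.1]
force: [-0.6, -0.6, 5.8]
grip_width: 0.0434
```

Call:
move_arm --pt "0 -10 0 0 0 0" --pt "0 -40 0 0 0 0" --pt "0 -80 0 0 0 0" --pt "0 -120 0 0 0 0" --pt "0 -150 0 0 0 0" --pt "0 -150 0 0 0 0" --pt "0 -150 0 0 0 0"

```text
time_s: 31.9
tool_pos: [0.4232, 0.2235, 0.1695]
tool_rot: [-89.7, -0.0, -84.1]
force: [-0.0, 0.5, -1.4]
grip_width: 0.0434
```

```bash
python3 - <<'E'
from h import *
o=env.get_obs();p,d=shot('wrist','w17.png');P=cloud('wrist',d); held(P,o)
go(.5365,-.1245,.17,-84)
E
```

```text
held n 2902 slope [ 0.003 -0.015 -0.005] medz-tcp -0.0051 y max [0.0265 0.0191] min [-0.0289 -0.025 ]
shift [357.2  -1.8  78.3] turn [-0.06 -0.12  0.05] | t 31.95 pos [0.422  0.2228 0.1678] rot [-89.9  -0.1 -84.1] F [-0.3 -0.2 -1.3] w 0.0431 j7 -26.6
```

Call:
move_arm --pt "20 0 4 0 0 0" --pt "58 0 12 0 0 0" --pt "96 0 21 0 0 0" --pt "134 0 29 0 0 0" --pt "172 0 38 0 0 0" --pt "210 0 46 0 0 0" --pt "248 0 54 0 0 0" --pt "286 0 63 0 0 0" --pt "324 0 71 0 0 0" --pt "348 0 77 0 0 0" --pt "356 0 78 0 0 0" --pt "356 0 78 0 0 0" --pt "356 0 78 0 0 0" --pt "356 0 78 0 0 0" --pt "356 0 78 0 0 0"

```text
time_s: 33.2
tool_pos: [0.5358, -0.1207, 0.1673]
tool_rot: [-90.0, 0.0, -83.9]
force: [-0.6, -0.9, -0.2]
grip_width: 0.0432
```

```bash
cat >> h.py <<'E'
def rel(f):
    # ring near wall / tube near wall along central columns, ring centre & tube centre in x
    go(.5362,-.1245,.124,-84)
    o=env.get_obs();p,d=shot('wrist',f);P=cloud('wrist',d); t=o['tool_pos']
    held(P,o); 
    r=np.hypot(P[...,0]-.536,P[...,1]+.1258)
    q=P[(r<.035)&(r>.020)&(P[...,2]>.1065)&(P[...,2]<.1125)]
    f=least_squares(lambda a:np.maximum(abs(np.hypot(q[:,0]-a[0],q[:,1]-a[1])-.0268)-.0014,0),[.536,-.1258],loss='soft_l1',f_scale=.0005).x
    rr=np.hypot(P[...,0]-t[0],P[...,1]-t[1]); z=P[...,2]
    k=P[(rr<.03)&(abs(P[...,0]-t[0]+.0013)<.018)&(z>t[2]-.0085)&(z<t[2]+.0015)]
    g=least_squares(lambda a:np.maximum(np.hypot(k[:,0]-a[0],k[:,1]-a[1])-.022,0)*3,[t[0]-.0013,t[1]-.003]).x
    # front edge: per x-bin max y
    ed=[]
    for x in np.arange(t[0]-.016,t[0]+.014,.002):
        b=k[abs(k[:,0]-x)<.001]
        if len(b): ed.append(b[np.argmax(b[:,1])][:2])
    ed=np.array(ed); g=least_squares(lambda a:np.hypot(ed[:,0]-a[0],ed[:,1]-a[1])-.022,[t[0]-.0013,t[1]],loss='soft_l1',f_scale=.0005).x
    ex=[]
    q=q[q[:,1]>-.1258]
    for x in np.arange(.516,.558,.002):
        b=q[abs(q[:,0]-x)<.001]
        if len(b): ex.append(b[np.argmax(b[:,1])][:2])
    ex=np.array(ex); f2=least_squares(lambda a:np.hypot(ex[:,0]-a[0],ex[:,1]-a[1])-.0283,[.536,-.1258],loss='soft_l1',f_scale=.0005).x
    print('tube',f.round(4),f2.round(4),'ring',g.round(4),'need tool shift x %.1f z %.1f'%tuple(Ro.from_euler('xyz',o['tool_rot'],degrees=True).inv().apply([*(f2-g)*1000,0])[[0,2]]))
E
python3 - <<'E'
from h import *
rel('w18.png');rel('w18b.png')
E
```

```text
shift [ 3.9 43.3  0.1] turn [ 0.04  0.08 -0.03] | t 33.2 pos [ 0.5358 -0.1207  0.1673] rot [-90.    0.  -83.9] F [-0.6 -0.9 -0.2] w 0.0432 j7 10.3
held n 2908 slope [ 0.002 -0.015 -0.003] medz-tcp -0.0032 y max [0.0264 0.0195] min [-0.0289 -0.0249]
tube [ 0.536  -0.1274] [ 0.5358 -0.127 ] ring [ 0.5369 -0.1235] need tool shift x 3.3 z -1.4
shift [ 3.5 43.5 -0. ] turn [ 0.02  0.06 -0.01] | t 33.25 pos [ 0.5359 -0.121   0.1675] rot [-90.    0.  -83.9] F [ 0.4  0.7 -0.1] w 0.043 j7 10.3
held n 2908 slope [ 0.002 -0.015 -0.003] medz-tcp -0.0032 y max [0.0266 0.0193] min [-0.0289 -0.0254]
tube [ 0.536  -0.1274] [ 0.5357 -0.127 ] ring [ 0.5366 -0.1239] need tool shift x 3.0 z -1.2
```

Call:
move_arm --pt "3 5 -1.1 0 0 0" --pt "3 15 -1.1 0 0 0" --pt "3 27 -1.1 0 0 0" --pt "3 35 -1.1 0 0 0" --pt "3 38 -1.1 0 0 0" --pt "3 40 -1.1 0 0 0" --pt "3 41 -1.1 0 0 0" --pt "3 41 -1.1 0 0 0" --pt "3 41 -1.1 0 0 0"

```text
time_s: 34.05
tool_pos: [0.5357, -0.1262, 0.1269]
tool_rot: [-90.0, -0.0, -84.1]
force: [-0.2, -0.6, -0.1]
grip_width: 0.0434
```

```bash
python3 - <<'E'
from h import *
rel('w19.png');rel('w19b.png')
E
```

```text
shift [-1.7  2.9  0.7] turn [-0.03 -0.11  0.02] | t 34.05 pos [ 0.5357 -0.1262  0.1269] rot [-90.   -0.  -84.1] F [-0.2 -0.6 -0.1] w 0.0434 j7 9.3
held n 2915 slope [ 0.    -0.018 -0.003] medz-tcp -0.0035 y max [0.0266 0.0198] min [-0.0288 -0.0248]
tube [ 0.5357 -0.1271] [ 0.5356 -0.1267] ring [ 0.5364 -0.1287] need tool shift x -2.1 z -0.5
shift [-1.7  3.   0.7] turn [-0.04 -0.12  0.02] | t 34.1 pos [ 0.5357 -0.1263  0.127 ] rot [-90.   -0.  -84.1] F [ 0.  -1.7 -1.3] w 0.0429 j7 9.3
held n 2909 slope [ 0.003 -0.02  -0.003] medz-tcp -0.0036 y max [0.0266 0.0196] min [-0.0287 -0.0248]
tube [ 0.5357 -0.1271] [ 0.5356 -0.1267] ring [ 0.5365 -0.1288] need tool shift x -2.2 z -0.7
```

View pics/w19.png

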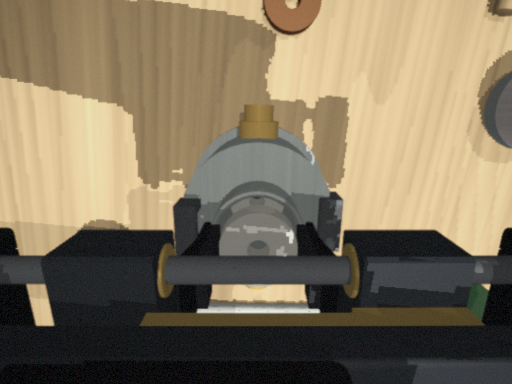

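The arm overshot sideways while still settling. I'll correct by -2 mm, settle and re-measure.

Call:
move_arm --pt "-2 0 -0.6 0 0 0" --pt "-2 0 -0.6 0 0 0" --pt "-2 0 -0.6 0 0 0" --pt "-2 0 -0.6 0 0 0" --pt "-2 0 -0.6 0 0 0" --pt "-2 0 -0.6 0 0 0" --pt "-2 0 -0.6 0 0 0" --pt "-2 0 -0.6 0 0 0"

```text
time_s: 34.82
tool_pos: [0.5346, -0.1243, 0.1265]
tool_rot: [-90.0, -0.0, -84.1]
force: [-0.3, -0.2, -0.7]
grip_width: 0.0429
```

```bash
python3 - <<'E'
from h import *
rel('w20.png');rel('w20b.png')
E
```

```text
shift [0.3 2.5 1.6] turn [ 0.   -0.12  0.01] | t 34.82 pos [ 0.5346 -0.1243  0.1265] rot [-90.   -0.  -84.1] F [-0.3 -0.2 -0.7] w 0.0429 j7 9.2
held n 2914 slope [ 0.    -0.02  -0.003] medz-tcp -0.0036 y max [0.0266 0.0199] min [-0.0288 -0.0247]
tube [ 0.5359 -0.1274] [ 0.5356 -0.1266] ring [ 0.5353 -0.1268] need tool shift x -0.1 z 0.3
shift [0.4 2.5 1.6] turn [ 0.   -0.12  0.  ] | t 34.87 pos [ 0.5346 -0.1243  0.1265] rot [-90.   -0.  -84.1] F [ 0.2 -0.4 -0.2] w 0.0433 j7 9.2
held n 2910 slope [ 0.    -0.015 -0.003] medz-tcp -0.0036 y max [0.0264 0.0197] min [-0.0289 -0.0245]
tube [ 0.5359 -0.1274] [ 0.5356 -0.1266] ring [ 0.5353 -0.1268] need tool shift x -0.2 z 0.3
```

Call:
move_arm --pt "0 1 0.2 0 0 0" --pt "0 2 0.2 0 0 0" --pt "0 3 0.2 0 0 0" --pt "0 4 0.2 0 0 0" --pt "0 4.5 0.2 0 0 0" --pt "0 4.5 0.2 0 0 0" --pt "0 4.5 0.2 0 0 0"

```text
time_s: 35.5
tool_pos: [0.5347, -0.1243, 0.122]
tool_rot: [-90.0, -0.0, -84.1]
force: [-0.2, 0.4, -1.3]
grip_width: 0.0429
```

Call:
move_arm --pt "0 0 0 0 0 0" --pt "0 0 0 0 0 0" --pt "0 0 0 0 0 0" --pt "0 0 0 0 0 0" --claw 56

```text
time_s: 35.83
tool_pos: [0.5349, -0.1243, 0.1222]
tool_rot: [-90.0, -0.0, -84.1]
force: [-0.4, 0.5, -1.0]
grip_width: 0.0547
```

```bash
python3 - <<'E'
from h import *
tubein('w21.png')
E
```

```text
in tube 1301 [0.0281 0.0502 0.0583 0.0589 0.0594 0.0598]
```

Ring E fell flat; the column top is at 0.059. Next is ring A.

Call:
move_arm --pt "0 -15 0 0 0 0" --pt "0 -45 0 0 0 0" --pt "0 -60 0 0 0 0" --pt "-20 -60 6 0 0 0" --pt "-56 -60 18 0 0 0" --pt "-92 -60 29 0 0 0" --pt "-128 -60 42 0 0 0" --pt "-164 -60 54 0 0 0" --pt "-200 -60 66 0 0 0" --pt "-236 -50 78 0 0 0" --pt "-272 -40 98 0 0 0" --pt "-308 -35 120 0 0 0" --pt "-330 -35 135 0 0 0" --pt "-342 -35 142 0 0 0" --pt "-342 -35 142 0 0 0" --pt "-342 -35 142 0 0 0" --pt "-342 -35 142 0 0 0" --claw 60

```text
time_s: 37.3
tool_pos: [0.6409, 0.2288, 0.1568]
tool_rot: [-90.0, -0.1, -84.2]
force: [-0.1, -0.8, -0.3]
grip_width: 0.0596
```

Call:
move_arm --pt "0 0 0 0 0 0" --pt "0 0 0 0 0 0" --pt "0 0 0 0 0 0"

```text
time_s: 37.55
tool_pos: [0.6412, 0.2289, 0.1574]
tool_rot: [-90.0, -0.1, -84.2]
force: [-0.7, -0.1, 0.1]
grip_width: 0.0601
```

```bash
python3 - <<'E'
from h import *
ringsw('w22.png')
p,d=shot('top','t22.png');P=cloud('top',d);tube(P,(.5346,-.1266))
for b in tblobs(p,P): print(*b)
go(.643,.2075,.0175,-84)
E
```

```text
[36. 37.] 2153 [0.4356 0.3411] 0.0148 [0.045 0.043]
[149. 174.] 46 [0.5364 0.2257] 0.0109 [0.023 0.009]
[257. 202.] 1392 [0.6433 0.2093] 0.0149 [0.043 0.044]
[341. 220.] 188 [0.7322 0.1967] 0.01 [0.008 0.038]
[243. 295.] 1208 [0.6385 0.0968] 0.0079 [0.067 0.037]
tube z pct [0.0143 0.0556 0.0601 0.0621 0.064 ] 231
[166. 119.] 163 [0.7407 0.2095] 0.0054 [0.05  0.084]
[  8. 121.] 103 [0.7231 0.5953] 0.0053 [0.032 0.037]
[  6. 171.] 638 [0.6031 0.5938] 0.0053 [0.225 0.036]
[209. 161.] 571 [0.6362 0.1098] 0.0088 [0.067 0.066]
[169. 158.] 233 [0.6415 0.2063] 0.0156 [0.04  0.044]
[390. 207.] 3550 [ 0.5336 -0.3243] 0.0131 [0.177 0.162]
[107. 246.] 183 [0.4325 0.3434] 0.0154 [0.04  0.038]
shift [ 22.1 139.8  -0.4] turn [-0.02 -0.18  0.03] | t 37.65 pos [0.6411 0.2296 0.1573] rot [-90.   -0.  -84.2] F [-0.3  0.2 -0. ] w 0.0599 j7 -29.7
```

View pics/w22.png

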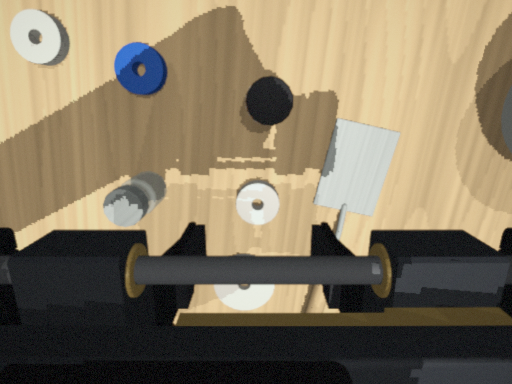

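Call:
move_arm --pt "12 10 0 0 0 0" --pt "21 30 0 0 0 0" --pt "21 65 0 0 0 0" --pt "21 100 0 0 0 0" --pt "21 125 0 0 0 0" --pt "21 137 0 0 0 0" --pt "21 139 0 0 0 0" --pt "21 139 0 0 0 0" --pt "21 139 0 0 0 0"

```text
time_s: 38.4
tool_pos: [0.6444, 0.21, 0.0198]
tool_rot: [-89.8, 0.0, -84.1]
force: [0.6, -1.0, 1.0]
grip_width: 0.0602
```

Call:
move_arm --pt "0 0 0 0 0 0" --pt "0 0 0 0 0 0" --pt "0 0 0 0 0 0" --pt "0 0 0 0 0 0" --pt "0 0 0 0 0 0" --pt "0 0 0 0 0 0" --claw 30

```text
time_s: 38.9
tool_pos: [0.6437, 0.2098, 0.0191]
tool_rot: [-89.9, 0.0, -84.1]
force: [-0.5, -1.2, 4.9]
grip_width: 0.0431
```

Call:
move_arm --pt "0 -10 0 0 0 0" --pt "0 -40 0 0 0 0" --pt "0 -80 0 0 0 0" --pt "0 -120 0 0 0 0" --pt "0 -150 0 0 0 0" --pt "0 -150 0 0 0 0" --pt "0 -150 0 0 0 0"

```text
time_s: 39.48
tool_pos: [0.6441, 0.2103, 0.1708]
tool_rot: [-89.7, 0.0, -84.1]
force: [-0.9, -0.8, -1.5]
grip_width: 0.0432
```

```bash
python3 - <<'E'
from h import *
o=env.get_obs();p,d=shot('wrist','w23.png');P=cloud('wrist',d); held(P,o)
go(.5350,-.1245,.17,-84)
E
```

```text
held n 2999 slope [ 0.004 -0.014 -0.007] medz-tcp -0.0065 y max [0.0268 0.0195] min [-0.0288 -0.0098]
shift [ 321.2   -1.5 -141.8] turn [-0.04 -0.12  0.02] | t 39.53 pos [0.6431 0.2095 0.1685] rot [-90.   -0.  -84.1] F [-0.4  0.3 -0.6] w 0.0428 j7 -27.6
```

Call:
move_arm --pt "15 0 -7 0 0 0" --pt "50 0 -22 0 0 0" --pt "85 0 -37 0 0 0" --pt "120 0 -53 0 0 0" --pt "155 0 -68 0 0 0" --pt "190 0 -84 0 0 0" --pt "225 0 -99 0 0 0" --pt "260 0 -115 0 0 0" --pt "290 0 -128 0 0 0" --pt "312 0 -138 0 0 0" --pt "321 0 -142 0 0 0" --pt "321 0 -142 0 0 0" --pt "321 0 -142 0 0 0" --pt "321 0 -142 0 0 0" --pt "321 0 -142 0 0 0" --pt "321 0 -142 0 0 0" --pt "321 0 -142 0 0 0" --pt "321 0 -142 0 0 0"

```text
time_s: 41.03
tool_pos: [0.535, -0.1234, 0.1681]
tool_rot: [-90.0, 0.0, -84.0]
force: [0.4, 0.2, -0.8]
grip_width: 0.0432
```

```bash
python3 - <<'E'
from h import *
rel('w24.png')
E
```

```text
shift [ 1.2 44.1  1.1] turn [-0.   -0.04 -0.  ] | t 41.03 pos [ 0.535  -0.1234  0.1681] rot [-90.   0. -84.] F [ 0.4  0.2 -0.8] w 0.0432 j7 10.0
held n 3003 slope [ 0.002 -0.01  -0.004] medz-tcp -0.0041 y max [0.0265 0.0202] min [-0.0288 -0.0089]
tube [ 0.5358 -0.1271] [ 0.5355 -0.127 ] ring [ 0.5357 -0.1255] need tool shift x 1.4 z -0.3
```

Call:
move_arm --pt "0.8 5 0 0 0 0" --pt "0.8 15 0 0 0 0" --pt "0.8 27 0 0 0 0" --pt "0.8 35 0 0 0 0" --pt "0.8 39 0 0 0 0" --pt "0.8 41 0 0 0 0" --pt "0.8 41 0 0 0 0" --pt "0.8 41 0 0 0 0" --pt "0.8 41 0 0 0 0" --pt "0.8 41 0 0 0 0" --pt "0.8 41 0 0 0 0" --pt "0.8 41 0 0 0 0"

```text
time_s: 42.08
tool_pos: [0.535, -0.1251, 0.1273]
tool_rot: [-90.0, -0.0, -84.1]
force: [1.1, -0.2, -0.7]
grip_width: 0.0429
```

```bash
python3 - <<'E'
from h import *
rel('w25.png');rel('w25b.png')
E
```

```text
shift [-0.5  3.3  1.2] turn [-0.03 -0.12  0.02] | t 42.08 pos [ 0.535  -0.1251  0.1273] rot [-90.   -0.  -84.1] F [ 1.1 -0.2 -0.7] w 0.0429 j7 8.7
held n 3006 slope [ 0.    -0.011 -0.004] medz-tcp -0.0044 y max [0.0264 0.0202] min [-0.0289 -0.0085]
tube [ 0.5358 -0.1274] [ 0.5357 -0.1266] ring [ 0.5358 -0.127 ] need tool shift x -0.4 z -0.1
shift [-0.5  3.3  1.3] turn [-0.02 -0.12  0.02] | t 42.13 pos [ 0.5349 -0.1251  0.1273] rot [-90.   -0.  -84.1] F [ 1.   0.  -0.4] w 0.0433 j7 8.7
held n 3004 slope [ 0.003 -0.012 -0.004] medz-tcp -0.0043 y max [0.0264 0.0202] min [-0.0287 -0.0087]
tube [ 0.5359 -0.1274] [ 0.5355 -0.1266] ring [ 0.5357 -0.127 ] need tool shift x -0.3 z -0.1
```

Call:
move_arm --pt "-0.3 1 0 0 0 0" --pt "-0.3 2 0 0 0 0" --pt "-0.3 3 0 0 0 0" --pt "-0.3 4 0 0 0 0" --pt "-0.3 5 0 0 0 0" --pt "-0.3 5 0 0 0 0" --pt "-0.3 5 0 0 0 0"

```text
time_s: 42.77
tool_pos: [0.5347, -0.1247, 0.1219]
tool_rot: [-90.0, 0.0, -84.1]
force: [-0.7, 0.0, -1.1]
grip_width: 0.0431
```

Call:
move_arm --pt "0 0 0 0 0 0" --pt "0 0 0 0 0 0" --pt "0 0 0 0 0 0" --pt "0 0 0 0 0 0" --claw 56

```text
time_s: 43.1
tool_pos: [0.5349, -0.1248, 0.1222]
tool_rot: [-90.0, -0.0, -84.1]
force: [0.7, -0.5, -0.1]
grip_width: 0.0546
```

```bash
python3 - <<'E'
from h import *
tubein('w26.png')
go(.4352,.341,.16,-84)
E
```

```text
in tube 1832 [0.0471 0.0701 0.0734 0.0739 0.0744 0.0747]
shift [-473.5  -38.   -51.4] turn [-0.01 -0.12  0.01] | t 43.15 pos [ 0.5349 -0.1248  0.1221] rot [-90.   -0.  -84.1] F [-0.3  0.3 -0.5] w 0.0559 j7 8.5
```

Ring A fell flat; the column top is at 0.074. Last is ring C.

Call:
move_arm --pt "0 -15 0 0 0 0" --pt "0 -45 0 0 0 0" --pt "-10 -60 -1 0 0 0" --pt "-45 -60 -5 0 0 0" --pt "-83 -60 -9 0 0 0" --pt "-121 -60 -13 0 0 0" --pt "-159 -60 -17 0 0 0" --pt "-197 -60 -21 0 0 0" --pt "-235 -60 -25 0 0 0" --pt "-273 -60 -29 0 0 0" --pt "-311 -60 -33 0 0 0" --pt "-349 -55 -38 0 0 0" --pt "-387 -50 -42 0 0 0" --pt "-425 -45 -46 0 0 0" --pt "-455 -40 -49 0 0 0" --pt "-470 -38 -51 0 0 0" --pt "-473 -38 -51.4 0 0 0" --pt "-473 -38 -51.4 0 0 0" --pt "-473 -38 -51.4 0 0 0" --pt "-473 -38 -51.4 0 0 0" --claw 60

```text
time_s: 44.82
tool_pos: [0.4363, 0.3387, 0.16]
tool_rot: [-90.0, -0.1, -84.3]
force: [0.0, 1.0, 0.0]
grip_width: 0.06
```

Call:
move_arm --pt "0 0 0 0 0 0" --pt "0 0 0 0 0 0" --pt "0 0 0 0 0 0"

```text
time_s: 45.07
tool_pos: [0.4358, 0.3396, 0.1601]
tool_rot: [-90.0, -0.0, -84.2]
force: [0.4, -0.1, -0.3]
grip_width: 0.0601
```

```bash
python3 - <<'E'
from h import *
ringsw('w27.png')
p,d=shot('top','t27.png');P=cloud('top',d);tube(P,(.5346,-.1266))
for b in tblobs(p,P): print(*b)
go(.4352,.341,.0175,-84)
E
```

```text
[256. 180.] 1446 [0.4344 0.3427] 0.0149 [0.043 0.044]
[455. 217.] 95 [0.6373 0.325 ] 0.0217 [0.018 0.007]
tube z pct [0.0173 0.0716 0.0746 0.077  0.078 ] 258
[149. 110.] 50 [0.7593 0.2592] 0.0048 [0.023 0.032]
[155. 121.] 328 [0.7348 0.2337] 0.0053 [0.065 0.127]
[  6. 164.] 761 [0.6171 0.594 ] 0.0053 [0.242 0.037]
[209. 161.] 572 [0.6364 0.1097] 0.0087 [0.067 0.066]
[390. 207.] 3501 [ 0.5335 -0.3248] 0.0132 [0.177 0.161]
[111. 244.] 184 [0.4336 0.3343] 0.0151 [0.04  0.031]
shift [ -1.1 142.6  -0.2] turn [-0.02 -0.17  0.02] | t 45.17 pos [0.4355 0.34   0.1601] rot [-90.   -0.  -84.2] F [-0.4  0.4 -0.3] w 0.0599 j7 -46.7
```

View pics/w27.png

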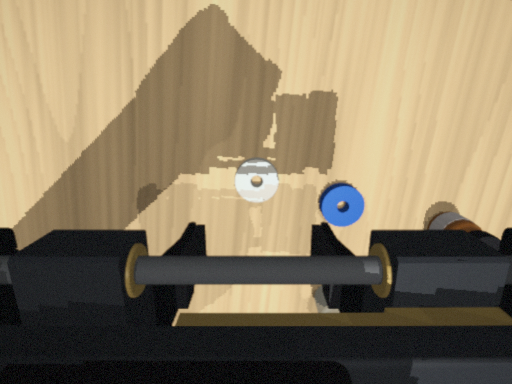

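View pics/t27.png

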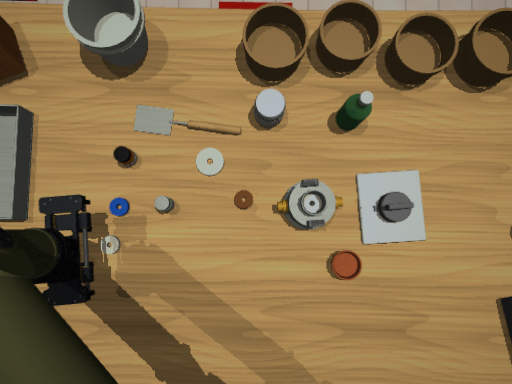

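Call:
move_arm --pt "0 20 0 0 0 0" --pt "0 60 0 0 0 0" --pt "0 100 0 0 0 0" --pt "0 128 0 0 0 0" --pt "0 140 0 0 0 0" --pt "0 142.5 0 0 0 0" --pt "0 142.5 0 0 0 0" --pt "0 142.5 0 0 0 0"

```text
time_s: 45.83
tool_pos: [0.4363, 0.3417, 0.0193]
tool_rot: [-89.9, 0.1, -84.1]
force: [1.4, 0.2, -0.0]
grip_width: 0.0601
```

Call:
move_arm --pt "0 0 0 0 0 0" --pt "0 0 0 0 0 0" --pt "0 0 0 0 0 0" --pt "0 0 0 0 0 0" --pt "0 0 0 0 0 0" --pt "0 0 0 0 0 0" --claw 30

```text
time_s: 46.33
tool_pos: [0.4358, 0.3408, 0.0184]
tool_rot: [-89.9, 0.0, -84.1]
force: [-0.0, -1.4, 6.9]
grip_width: 0.0431
```

Call:
move_arm --pt "0 -10 0 0 0 0" --pt "0 -40 0 0 0 0" --pt "0 -80 0 0 0 0" --pt "0 -120 0 0 0 0" --pt "0 -150 0 0 0 0" --pt "0 -150 0 0 0 0" --pt "0 -150 0 0 0 0"

```text
time_s: 46.92
tool_pos: [0.4361, 0.3412, 0.1696]
tool_rot: [-89.8, 0.1, -84.1]
force: [0.4, -0.8, -0.2]
grip_width: 0.0432
```

```bash
python3 - <<'E'
from h import *
o=env.get_obs();p,d=shot('wrist','w28.png');P=cloud('wrist',d); held(P,o)
go(.5350,-.1250,.17,-84)
E
```

```text
held n 3332 slope [ 0.002 -0.006 -0.005] medz-tcp -0.0053 y max [0.027  0.0219] min [-0.029  -0.0097]
shift [473.   -1.9  51.6] turn [-0.05 -0.12  0.03] | t 46.97 pos [0.4352 0.3402 0.1678] rot [-90.   -0.  -84.1] F [-1.2  0.3 -0.6] w 0.0429 j7 -46.5
```

Call:
move_arm --pt "15 0 2 0 0 0" --pt "50 0 5 0 0 0" --pt "88 0 9 0 0 0" --pt "126 0 13 0 0 0" --pt "164 0 18 0 0 0" --pt "202 0 22 0 0 0" --pt "240 0 26 0 0 0" --pt "278 0 30 0 0 0" --pt "316 0 34 0 0 0" --pt "354 0 38 0 0 0" --pt "392 0 43 0 0 0" --pt "430 0 47 0 0 0" --pt "455 0 50 0 0 0" --pt "470 0 51.5 0 0 0" --pt "474 0 51.5 0 0 0" --pt "474 0 51.5 0 0 0" --pt "474 0 51.5 0 0 0" --pt "474 0 51.5 0 0 0" --pt "474 0 51.5 0 0 0" --pt "474 0 51.5 0 0 0"

```text
time_s: 48.63
tool_pos: [0.535, -0.1242, 0.1677]
tool_rot: [-90.0, -0.0, -84.0]
force: [-1.4, 0.8, -0.8]
grip_width: 0.0431
```

Call:
move_arm --pt "0 0 0 0 0 0" --pt "0 0 0 0 0 0" --pt "0 0 0 0 0 0"

```text
time_s: 48.88
tool_pos: [0.535, -0.1256, 0.1676]
tool_rot: [-90.0, -0.0, -84.1]
force: [-0.9, 0.2, -0.2]
grip_width: 0.0431
```

```bash
python3 - <<'E'
from h import *
rel('w29.png')
E
```

```text
shift [-1.  43.6  1.3] turn [-0.   -0.11  0.01] | t 48.88 pos [ 0.535  -0.1256  0.1676] rot [-90.   -0.  -84.1] F [-0.9  0.2 -0.2] w 0.0431 j7 9.6
held n 3327 slope [ 0.    -0.007 -0.004] medz-tcp -0.0035 y max [0.0264 0.0228] min [-0.0287 -0.0086]
tube [ 0.5358 -0.1271] [ 0.5357 -0.1268] ring [ 0.5353 -0.1249] need tool shift x 2.0 z 0.2
```

Call:
move_arm --pt "1.5 5 0.2 0 0 0" --pt "1.5 15 0.2 0 0 0" --pt "1.5 27 0.2 0 0 0" --pt "1.5 35 0.2 0 0 0" --pt "1.5 39 0.2 0 0 0" --pt "1.5 41 0.2 0 0 0" --pt "1.5 41 0.2 0 0 0" --pt "1.5 41 0.2 0 0 0" --pt "1.5 41 0.2 0 0 0" --pt "1.5 41 0.2 0 0 0" --pt "1.5 41 0.2 0 0 0" --pt "1.5 41 0.2 0 0 0" --pt "1.5 41 0.2 0 0 0" --pt "1.5 41 0.2 0 0 0"

```text
time_s: 50.1
tool_pos: [0.5354, -0.1273, 0.1266]
tool_rot: [-90.0, -0.0, -84.1]
force: [0.4, 0.2, -0.1]
grip_width: 0.0431
```

```bash
python3 - <<'E'
from h import *
rel('w30.png');rel('w30b.png')
E
```

```text
shift [-2.7  2.6  1.1] turn [-0.01 -0.12  0.02] | t 50.1 pos [ 0.5354 -0.1273  0.1266] rot [-90.   -0.  -84.1] F [ 0.4  0.2 -0.1] w 0.0431 j7 8.2
held n 3336 slope [ 0.002 -0.011 -0.004] medz-tcp -0.0037 y max [0.0266 0.0228] min [-0.0286 -0.0082]
tube [ 0.5358 -0.1275] [ 0.5356 -0.1266] ring [ 0.5357 -0.1265] need tool shift x 0.1 z -0.1
shift [-2.7  2.6  1.1] turn [-0.   -0.12  0.01] | t 50.15 pos [ 0.5354 -0.1273  0.1266] rot [-90.   -0.  -84.1] F [ 0.2 -0.1 -0. ] w 0.0431 j7 8.2
held n 3332 slope [ 0.002 -0.012 -0.004] medz-tcp -0.0037 y max [0.0264 0.023 ] min [-0.0288 -0.0082]
tube [ 0.5359 -0.1275] [ 0.5356 -0.1266] ring [ 0.5357 -0.1264] need tool shift x 0.2 z -0.1
```

Call:
move_arm --pt "0.1 1 0 0 0 0" --pt "0.1 2 0 0 0 0" --pt "0.1 3 0 0 0 0" --pt "0.1 4 0 0 0 0" --pt "0.1 4.5 0 0 0 0" --pt "0.1 4.5 0 0 0 0" --pt "0.1 4.5 0 0 0 0"

```text
time_s: 50.78
tool_pos: [0.5353, -0.1273, 0.122]
tool_rot: [-90.0, 0.0, -84.1]
force: [-0.0, 0.0, -0.0]
grip_width: 0.0431
```

Call:
move_arm --pt "0 0 0 0 0 0" --pt "0 0 0 0 0 0" --pt "0 0 0 0 0 0" --pt "0 0 0 0 0 0" --claw 56

```text
time_s: 51.12
tool_pos: [0.5354, -0.1273, 0.1221]
tool_rot: [-90.0, -0.0, -84.1]
force: [0.3, 0.6, -0.3]
grip_width: 0.0552
```

```bash
python3 - <<'E'
from h import *
tubein('w31.png')
go(.533,-.325,.2,-84)
E
```

```text
in tube 2492 [0.0633 0.0872 0.0884 0.0889 0.0894 0.0898]
shift [196.4 -77.8 -22.7] turn [-0.01 -0.12  0.01] | t 51.17 pos [ 0.5354 -0.1273  0.1221] rot [-90.   -0.  -84.1] F [-0.   1.1  0.5] w 0.0549 j7 8.0
```

All five rings are in; the column top is at 0.089. Now the cover.

Call:
move_arm --pt "0 -15 0 0 0 0" --pt "0 -45 0 0 0 0" --pt "10 -78 -1 0 0 0" --pt "45 -78 -5 0 0 0" --pt "80 -78 -9 0 0 0" --pt "115 -78 -13 0 0 0" --pt "150 -78 -17 0 0 0" --pt "180 -78 -21 0 0 0" --pt "196 -78 -22.7 0 0 0" --pt "196 -78 -22.7 0 0 0" --pt "196 -78 -22.7 0 0 0" --pt "196 -78 -22.7 0 0 0" --pt "196 -78 -22.7 0 0 0" --pt "196 -78 -22.7 0 0 0" --claw 50

```text
time_s: 52.33
tool_pos: [0.5336, -0.3225, 0.2004]
tool_rot: [-90.0, 0.0, -83.9]
force: [-0.5, -0.3, -0.4]
grip_width: 0.0499
```

```bash
python3 - <<'E'
from h import *
p,d=shot('wrist','w32.png');P=cloud('wrist',d)
q=P[(P[...,2]>.064)&(P[...,2]<.078)&(np.hypot(P[...,0]-.533,P[...,1]+.325)<.05)]
print(len(q),cv2.minAreaRect(q[:,:2].astype(np.float32)),np.median(q[:,2]))
p,d=shot('top','t32.png');P=cloud('top',d)
q=P[(P[...,2]>.064)&(P[...,2]<.078)&(np.hypot(P[...,0]-.533,P[...,1]+.325)<.05)]
print(len(q),cv2.minAreaRect(q[:,:2].astype(np.float32)) if len(q) else 0)
go(.533,-.325,.0585,-84)
E
```

```text
725 ((0.5329954028129578, -0.326457679271698), (0.011467470787465572, 0.055964451283216476), 6.127754211425781) 0.07182910719502983
134 ((0.5324690341949463, -0.32671669125556946), (0.011894673109054565, 0.054478954523801804), 5.950203895568848)
shift [  1.6 141.8  -0.5] turn [-0.01 -0.    0.02] | t 52.43 pos [ 0.5333 -0.3233  0.2003] rot [-90.  -0. -84.] F [-0.5  0.1 -0.6] w 0.05 j7 26.6
```

View pics/w32.png

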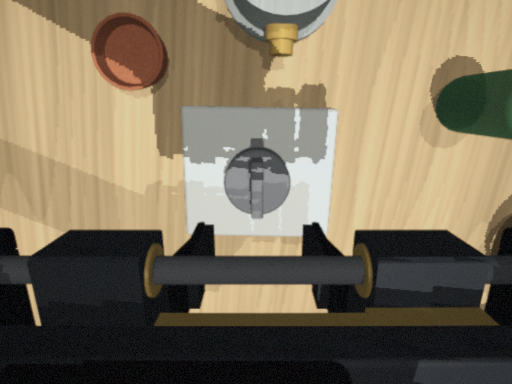

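Call:
move_arm --pt "2 20 -0.4 0 0 0" --pt "2 60 -0.4 0 0 0" --pt "2 100 -0.4 0 0 0" --pt "2 125 -0.4 0 0 0" --pt "2 138 -0.4 0 0 0" --pt "2 141.5 -0.4 0 0 0" --pt "2 141.5 -0.4 0 0 0" --pt "2 141.5 -0.4 0 0 0"

```text
time_s: 53.1
tool_pos: [0.5341, -0.3271, 0.0605]
tool_rot: [-89.9, -0.1, -84.1]
force: [0.3, -0.9, 0.4]
grip_width: 0.0498
```

Call:
move_arm --pt "0 0 0 0 0 0" --pt "0 0 0 0 0 0" --pt "0 0 0 0 0 0" --pt "0 0 0 0 0 0" --pt "0 0 0 0 0 0" --pt "0 0 0 0 0 0" --pt "0 0 0 0 0 0" --pt "0 0 0 0 0 0" --pt "0 0 0 0 0 0" --pt "0 0 0 0 0 0" --claw 0 --newtons 30

```text
time_s: 53.93
tool_pos: [0.5327, -0.3267, 0.0586]
tool_rot: [-90.0, -0.0, -84.1]
force: [0.0, 0.7, 0.3]
grip_width: 0.0117
```

Call:
move_arm --pt "0 -10 0 0 0 0" --pt "0 -40 0 0 0 0" --pt "0 -80 0 0 0 0" --pt "0 -120 0 0 0 0" --pt "0 -145 0 0 0 0" --pt "0 -145 0 0 0 0" --pt "0 -145 0 0 0 0" --pt "0 -145 0 0 0 0"

```text
time_s: 54.6
tool_pos: [0.5317, -0.3263, 0.2023]
tool_rot: [-90.1, 0.1, -84.1]
force: [-0.3, -0.2, -2.2]
grip_width: 0.0119
```

```bash
cat >> h.py <<'E'
def cov(f):
    o=env.get_obs();t=o['tool_pos'];p,d=shot('wrist',f);P=cloud('wrist',d)
    # plate top ~ 16..17mm below tcp; far half visible; fit circle R=.035 to +y edge
    rr=np.hypot(P[...,0]-t[0],P[...,1]-t[1]); z=P[...,2]-t[2]
    k=P[(rr<.042)&(abs(z+.0165)<.006)]
    print('plate n',len(k),'z-tcp',np.median(k[:,2]-t[2]).round(4))
    A=np.c_[k[:,:2]-t[:2],np.ones(len(k))]; s=np.linalg.lstsq(A,k[:,2],rcond=None)[0]
    ed=[]
    for x in np.arange(t[0]-.026,t[0]+.026,.002):
        b=k[abs(k[:,0]-x)<.001]
        if len(b): ed.append(b[np.argmax(b[:,1])][:2])
    ed=np.array(ed); g=least_squares(lambda a:np.hypot(ed[:,0]-a[0],ed[:,1]-a[1])-.035,[t[0],t[1]-.002],loss='soft_l1',f_scale=.0005).x
    print('slope',s[:2].round(3),'cover c',g.round(4),'rel tcp',(g-t[:2]).round(4),'tcp',t.round(4))
E
python3 - <<'E'
from h import *
cov('w33.png')
go(.5355,-.126,.205,-84)
E
```

```text
plate n 3887 z-tcp -0.0174
slope [-0.    -0.018] cover c [ 0.5317 -0.3259] rel tcp [-0.      0.0004] tcp [ 0.5317 -0.3263  0.2023]
shift [-198.7   -3.1   24.6] turn [ 0.17 -0.12 -0.12] | t 54.65 pos [ 0.5313 -0.3262  0.2015] rot [-90.2   0.1 -84.1] F [-0.3  0.5 -2.7] w 0.0118 j7 26.8
```

View pics/w33.png

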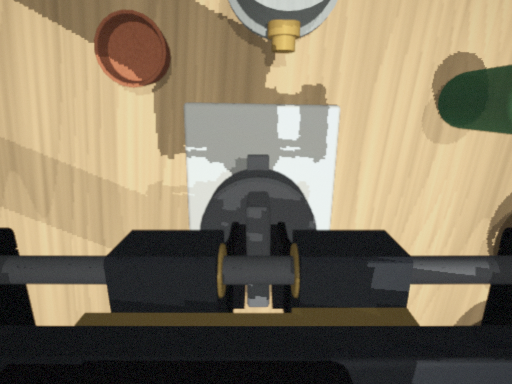

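The cover is held centred on the TCP at px (258,220). I'll carry it over the tube.

Call:
move_arm --pt "-15 0 2 0 0 0" --pt "-45 0 6 0 0 0" --pt "-80 0 10 0 0 0" --pt "-115 0 14 0 0 0" --pt "-150 0 19 0 0 0" --pt "-180 0 22 0 0 0" --pt "-195 0 24 0 0 0" --pt "-198 0 24.5 0 0 0" --pt "-198 0 24.5 0 0 0" --pt "-198 0 24.5 0 0 0" --pt "-198 0 24.5 0 0 0" --pt "-198 0 24.5 0 0 0" --pt "-198 0 24.5 0 0 0" --pt "-198 0 24.5 0 0 0" --pt "-198 0 24.5 0 0 0"

```text
time_s: 55.9
tool_pos: [0.5367, -0.1277, 0.2035]
tool_rot: [-90.0, 0.0, -84.2]
force: [-0.0, 0.2, -2.1]
grip_width: 0.0118
```

```bash
python3 - <<'E'
from h import *
cov('w34.png')
go(.5355,-.127,.1325,-84)
E
```

```text
plate n 3886 z-tcp -0.0166
slope [ 0.005 -0.028] cover c [ 0.5372 -0.1273] rel tcp [0.0005 0.0004] tcp [ 0.5367 -0.1277  0.2035]
shift [-0.6 71.  -1.2] turn [ 0.   -0.15  0.  ] | t 55.95 pos [ 0.5367 -0.1275  0.2035] rot [-90.   -0.  -84.1] F [-0.2 -0.  -2.5] w 0.0117 j7 10.6
```

View pics/w34.png

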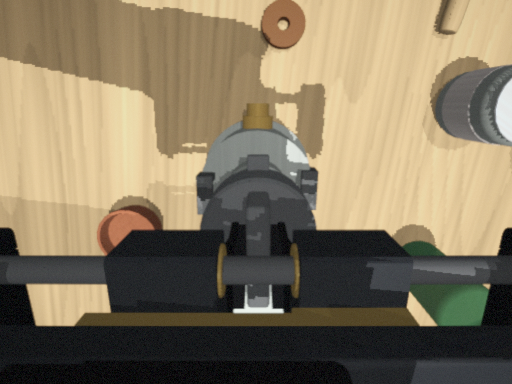

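Well aligned (slot tolerance ±2.5 mm). I'll lower it to just above the rim, then engage slowly.

Call:
move_arm --pt "-0.5 10 -1 0 0 0" --pt "-0.5 25 -1 0 0 0" --pt "-0.5 35 -1 0 0 0" --pt "-0.5 41 -1 0 0 0" --pt "-0.5 45 -1 0 0 0" --pt "-0.5 49 -1 0 0 0" --pt "-0.5 53 -1 0 0 0" --pt "-0.5 56 -1 0 0 0" --pt "-0.5 56 -1 0 0 0"

```text
time_s: 56.7
tool_pos: [0.5355, -0.1267, 0.1471]
tool_rot: [-90.0, 0.0, -84.1]
force: [0.0, 0.1, -1.9]
grip_width: 0.0116
```

Call:
move_arm --pt "0 4 0 0 0 0" --pt "0 8 0 0 0 0" --pt "0 11 0 0 0 0" --pt "0 13 0 0 0 0" --pt "0 14.5 0 0 0 0" --pt "0 14.5 0 0 0 0" --pt "0 14.5 0 0 0 0"

```text
time_s: 57.28
tool_pos: [0.5357, -0.1268, 0.133]
tool_rot: [-90.0, -0.0, -84.1]
force: [-0.6, 0.0, -2.4]
grip_width: 0.0115
```

Call:
move_arm --pt "0 0.5 0 0 0 0" --pt "0 1 0 0 0 0" --pt "0 1 0 0 0 0"

```text
time_s: 57.53
tool_pos: [0.5359, -0.1268, 0.1324]
tool_rot: [-90.0, -0.0, -84.1]
force: [0.2, 0.4, -0.3]
grip_width: 0.0117
```

Call:
move_arm --pt "0 0 0 0 5 0" --pt "0 0 0 0 10 0" --pt "0 0 0 0 15 0" --pt "0 0 0 0 20 0" --pt "0 0 0 0 25 0" --pt "0 0 0 0 30 0" --pt "0 0 0 0 35 0" --pt "0 0 0 0 40 0" --pt "0 0 0 0 45 0" --pt "0 0 0 0 50 0" --pt "0 0 0 0 55 0" --pt "0 0 0 0 60 0" --pt "0 0 0 0 65 0" --pt "0 0 0 0 70 0" --pt "0 0 0 0 75 0" --pt "0 0 0 0 80 0" --pt "0 0 0 0 85 0" --pt "0 0 0 0 85 0"

```text
time_s: 59.03
tool_pos: [0.536, -0.1268, 0.1324]
tool_rot: [-90.0, 0.0, -169.2]
force: [0.1, -0.1, -0.6]
grip_width: 0.0116
```

```bash
python3 - <<'E'
from h import *
go(.5355,-.127,.1325,-174); print(env.get_obs()['wrist_torque'])
E
```

```text
shift [ 0.5 -0.1  0.1] turn [-0.03  4.76 -0.04] | t 59.03 pos [ 0.536  -0.1268  0.1324] rot [ -90.     0.  -169.2] F [ 0.1 -0.1 -0.6] w 0.0116 j7 -74.3
[ 0.02193012  0.01272606 -0.03453441]
```

Call:
move_arm --pt "0 0 0 0 1.5 0" --pt "0 0 0 0 3 0" --pt "0 0 0 0 4.5 0" --pt "0 0 0 0 5.5 0" --pt "0 0 0 0 6.5 0" --pt "0 0 0 0 7.5 0" --pt "0 0 0 0 8 0" --pt "0 0 0 0 8 0"

```text
time_s: 59.7
tool_pos: [0.536, -0.1265, 0.1323]
tool_rot: [-90.0, 0.0, -177.1]
force: [-0.0, 0.7, 0.9]
grip_width: 0.0115
```

```bash
python3 - <<'E'
from h import *
go(.5355,-.127,.1325,-174); print(env.get_obs()['wrist_torque'])
E
```

```text
shift [ 0.5 -0.2  0.4] turn [-0.   -3.09 -0.03] | t 59.7 pos [ 0.536  -0.1265  0.1323] rot [ -90.     0.  -177.1] F [-0.   0.7  0.9] w 0.0115 j7 -81.9
[0.20058783 0.02895197 0.0862159 ]
```

Call:
move_arm --pt "0 0 0 0 1 0" --pt "0 0 0 0 2 0" --pt "0 0 0 0 2 0"

```text
time_s: 59.95
tool_pos: [0.536, -0.1265, 0.1323]
tool_rot: [-90.0, 0.0, -179.1]
force: [0.2, 0.9, 2.3]
grip_width: 0.012
```

```bash
python3 - <<'E'
from h import *
go(.5355,-.127,.1325,-174); print(env.get_obs()['wrist_torque'])
E
```

```text
shift [ 0.5 -0.2  0.5] turn [-0.02 -5.09 -0.03] | t 59.95 pos [ 0.536  -0.1265  0.1323] rot [ -90.     0.  -179.1] F [0.2 0.9 2.3] w 0.012 j7 -83.9
[ 0.2615677  -0.02616288  0.61834236]
```

The torque rose to 0.6 N·m, so the cover is against its stops. Releasing.

Call:
move_arm --pt "0 0 0 0 0 0" --pt "0 0 0 0 0 0" --pt "0 0 0 0 0 0" --pt "0 0 0 0 0 0" --pt "0 0 0 0 0 0" --claw 50

```text
time_s: 60.37
tool_pos: [0.5355, -0.127, 0.1318]
tool_rot: [-90.0, -0.0, -179.2]
force: [-0.4, -0.7, -0.5]
grip_width: 0.0377
```

Call:
move_arm --pt "0 -15 0 0 0 0" --pt "0 -45 0 0 0 0" --pt "0 -80 0 0 0 0" --pt "0 -100 0 0 0 0" --pt "20 -100 30 0 0 0" --pt "30 -100 60 0 0 0" --pt "35 -100 100 0 0 0" --pt "40 -100 140 0 0 0" --pt "40 -100 160 0 0 0" --pt "40 -100 180 0 0 0" --pt "40 -100 180 0 0 0"

```text
time_s: 61.28
tool_pos: [0.4966, -0.3131, 0.2314]
tool_rot: [-89.9, -0.1, -179.5]
force: [-0.9, -0.8, -0.8]
grip_width: 0.05
```

```bash
python3 - <<'E'
from h import *
print(env.get_obs()['tool_pos'],env.get_obs()['force'])
p,d=shot('top','t40.png');P=cloud('top',d)
for b in tblobs(p,P): print(*b)
R=np.hypot(P[...,0]-.5346,P[...,1]+.1266)
q=P[(P[...,2]>.138)&(P[...,2]<.155)&(R<.05)]; print('bar',len(q),cv2.minAreaRect(q[:,:2].astype(np.float32)),np.median(q[:,2]))
q=P[(P[...,2]>.106)&(P[...,2]<.125)&(R<.04)]; print('plate',len(q),cv2.minEnclosingCircle(q[:,:2].astype(np.float32)),np.median(q[:,2]))
A=np.c_[q[:,:2]-q[:,:2].mean(0),np.ones(len(q))];print(np.linalg.lstsq(A,q[:,2],rcond=None)[0])
shot('scene','s40.png')
E
```

```text
[ 0.4966307  -0.31314684  0.23135078] [-0.92426283 -0.78660883 -0.75358735]
[162. 119.] 260 [0.7385 0.2231] 0.0054 [0.069 0.111]
[141. 119.] 52 [0.7369 0.28  ] 0.0052 [0.03  0.027]
[  7. 137.] 382 [0.685  0.5945] 0.0055 [0.11  0.036]
[209. 161.] 569 [0.6362 0.1097] 0.0088 [0.067 0.066]
[  6. 188.] 353 [0.5627 0.5912] 0.0054 [0.133 0.031]
[385. 191.] 2165 [ 0.5636 -0.3199] 0.013 [0.117 0.152]
[373. 234.] 66 [ 0.4678 -0.2828] 0.0134 [0.033 0.011]
bar 169 ((0.5350543260574341, -0.1268913745880127), (0.05440768972039223, 0.012364408001303673), 3.0348451137542725) 0.14641061399290686
plate 649 ((0.5353785157203674, -0.12705501914024353), 0.03513775393366814) 0.11648073086601163
[ 0.00632167 -0.00632407  0.11643843]
```

View pics/t40.png

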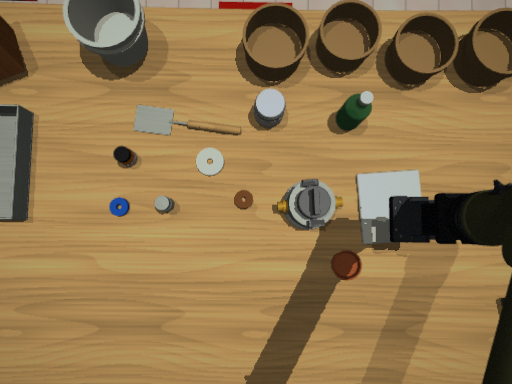

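View pics/s40.png

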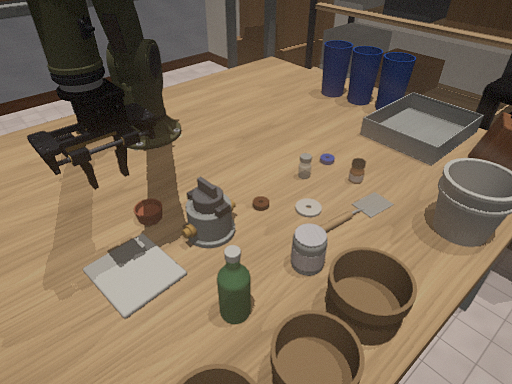

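Top view: the cover is seated at px (315,203). Its plate is level at z 0.1165, its bar is 3° past the hook line (at the stop), and its centre is within 1 mm of the tube. The gasket has not moved and no white rings remain. Handing in.

```bash
python3 - <<'E'
from cell import job
print(job.sign_off())
E
```

```text
the job is handed in; nothing more can be done
None
```

I refilled the water filter: the cover is locked back on with all five filter rings inside, and I handed the job in at about 61 s of the 210 s allowed. The sign-off gives no verdict, so what follows is from my own last checks.

- **Cover off:** I turned it a quarter turn anticlockwise, lifted it off and set it upright on the white board.
- **Rings:** I put in the five off-white rings one at a time. The first two caught tilted in the tube's flared mouth, and I levelled them with the closed fingertips until they dropped flat. The other three fell flat on their own. The column top measured 89 mm, which is exactly the floor plus five 15 mm rings. No other white ring shows on the table.
- **Cover on:** I put it back and turned it clockwise until the wrist torque rose to about 0.6 N·m against the stops. In the final top picture:
  - the bar is about 3° past the hook line, where the stop is
  - the plate is level at 116.5 mm (116 mm expected)
  - the cover's centre is within about 1 mm of the tube's axis
- **Everything else:** the gasket has not moved, the bystanders and the blue and brown look-alikes stand where they were, and the arm is clear of everything.

The cameras and the arm's own position reading disagreed by up to about 2 mm throughout. I set the last three rings by comparing ring and tube in the same wrist picture.

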